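Send the paste tin through the one-way gate

TASK

The spray can was left standing in the mouth of the one-way lane: pick it out and stand it upright on the bench, clear of the lane. Then push the paste tin, sliding it flat on the bench without lifting it, into the lane and through the yellow sprung gate until it is home at the end stop and both gate leaves have shut behind it. Do not disturb the red pliers or the standing bolt, and do not knock the can or the tin over.

Things in the scene. Friction and masses are not known exactly. Their poses are not given: they have to be found in the camera images.
- paste_tin: Flat round tin, green lid, 79 mm across, 42 mm high, about 0.19 kg (varies by a third); origin: centre of its underside. Starts on the green mat, left (+y) of the lane's axis, in front of the green tray (76 mm high, front rim at world x = 0.485 where y > -0.12). Too wide to grip; slide it by pushing low, e.g. cradled between part-opened fingers.
- spray_can: Spray can, orange and white, red cap; 53 mm across up to 137 mm high, above that the 36 mm wide cap, 171 mm in all; 0.32 kg. Origin: centre of its underside. Starts upright in the lane's entry, before the gate. The bare wood right of the lane, round world x = 0.51, y = -0.35, is free to stand it on, short of the red cable reel (x > 0.56, 230 mm high).
- lane: Fixed one-way lane of blue rails 34 mm high, open at the top. Origin: on its floor (z = 0) at the middle of the gate line; +x is the way through, y across. Entry x = -0.062 to 0, 93 mm wide; gate and two posts (42 mm high) at x = 0; behind it the pen, 105 mm wide inside, to x = 0.135. Outer faces of the rails at y = +-0.060, back of the end wall at x = 0.147.
- lane_mouth (a point): Point on the lane's centre line (lane x = -0.09) on the floor, where the rails flare out to 132 mm apart, 142 mm over their tips. The lane's floor plate (from lane x = -0.116) is flush with the green mat (z = 0). The mat ends at world x = 0.48; the bare wood behind it and beside the lane is 3 mm lower. The tin crosses the mat's edge on its way in.
- lane_home (a point): Point on the lane's floor where the tin's centre lies when home: lane x = 0.095, on the centre line, 40 mm before the face of the black rubber end stop.
- leaf_left (a joint): Left (+y) yellow gate leaf on an upright hinge at lane x = 0, y = 0.048; 44 mm long, 7 to 36 mm above the floor. 0 rad = shut, up to 1.5 rad swung away in lane +x; it cannot swing to the entry side. A spring (0.7 N at the tip shut, 2.4 N open) shuts it once nothing stands in its way; then it bars the way back, so fingers in the pen must leave upwards.
- leaf_right (a joint): Right (-y) yellow gate leaf, the mirror image of the left one, hinged at lane x = 0, y = -0.048; 0 rad = shut, grows to 1.5 rad as it swings away in lane +x, same spring.
- pliers_red: Bystander, loose: side cutters with red handles lying flat, 59 x 144 x 12 mm (long along own y), origin at the centre of the underside; on the bare wood left of the green tray.
- hex_bolt: Bystander, loose: steel bolt, 24 x 28 mm, 60 mm high, standing on its head on the mat just right (-y) of where the tin turns into the lane's mouth; origin at the centre of its underside. It topples if the tin is pushed too far past the lane's axis.
There are look-alikes about, which are no part of the job. Of the things that look like the spray_can, take the one that is farthest to the robot's left at the start. There is more than one size of the paste_tin; the job needs the larger.

How it is judged (in metres and radians):
On the way, in this order (a step that is already met when the one before it is completed fails the run):
1. the spray can stands upright on the bench, released and clear of the lane (angle between spray_can's own z axis and vertical below 0.1 rad and height (world z) of spray_can below 0.008 m and linear speed of spray_can below 0.03 m/s and contact force between spray_can and the fingers below 0.1 N and (y of spray_can in the frame of lane above 0.09 m or y of spray_can in the frame of lane below -0.09 m or x of spray_can in the frame of lane below -0.12 m or x of spray_can in the frame of lane above 0.18 m)), for 0.2 s.
2. the tin stands in the gate and holds both leaves open (value of joint each of leaf_left, leaf_right above 0.5 rad and x of paste_tin in the frame of lane between -0.01 and 0.07 m and y of paste_tin in the frame of lane between -0.03 and 0.03 m), for 0.05 s.
At the end, for the whole second after the job is handed in: Tin flat and still in the pen, within 12 mm of the end stop; both leaves shut (below 0.08 rad); spray can upright (0.1 rad), still, on the bench, its axis over 90 mm to either side of the lane's centre line, or over 120 mm before or 180 mm beyond the gate line (x of paste_tin in the frame of lane between 0.083 and 0.105 m and y of paste_tin in the frame of lane between -0.025 and 0.025 m and height (world z) of paste_tin below 0.006 m and angle between paste_tin's own z axis and vertical below 0.08 rad and linear speed of each of paste_tin, spray_can below 0.02 m/s and value of joint each of leaf_left, leaf_right below 0.08 rad and angle between spray_can's own z axis and vertical below 0.1 rad and height (world z) of spray_can below 0.008 m and (y of spray_can in the frame of lane above 0.09 m or y of spray_can in the frame of lane below -0.09 m or x of spray_can in the frame of lane below -0.12 m or x of spray_can in the frame of lane above 0.18 m)); the robot touches nothing.
It fails at once if the tin is lifted off the bench by more than 12 mm (height (world z) of paste_tin above 0.012 m).
It fails at once if the tin is tipped by more than 0.35 rad (angle between paste_tin's own z axis and vertical above 0.35 rad).
It fails at once if the spray can is tipped by more than 0.7 rad (angle between spray_can's own z axis and vertical above 0.7 rad).
It fails at once if the red pliers or the bolt is shifted by more than 25 mm, or the bolt knocked over (distance of any of pliers_red, hex_bolt from where it was at the start of the episode above 0.025 m or angle between hex_bolt's own z axis and vertical above 0.5 rad).
It also fails if it takes over 64 s, if anything falls off the work surface, if the arm or the gripper's body presses on something with over 40 N, if the wrist force passes 120 N, or if a joint passes its speed limit or range.

ROBOT

A 6-joint arm with a two-finger parallel gripper is mounted at the origin on the work surface; the furniture and walls round the work are solid. World frame = base frame: x ahead of the robot, y to its left, z up, the work surface at z = 0. Lengths are in m, angles in degrees, forces in N, time in s.
With the tool pointing down it reaches from about 0.4 to 0.825 m from the base axis. Payload 7 kg.
Tool frame: the origin (TCP) lies between the finger pads; the fingertips stand 19 mm ahead of it and the grasp point (between the pads) is the TCP; y points along the fingers, x is the direction in which the jaws open and shut, and the axes are right-handed (so a half turn about y gives the same grasp; the last joint's range is limited). The gripper opens to 88 mm and grips with 3 to 60 N. Pads are 19 mm wide; open, the fingers measure 130 mm over their backs; the gripper's body (78 mm by 193 mm) begins 47 mm behind the grasp point.
Start: joints at [88.986, 20.546, 0.682, 0, -70.136, -16.507], TCP at [0.203, 0.644, 0.246] pointing down, gripper open.
Joint ranges: [-176.03, 176.03], [-82.01, 121.73], [-58.28, 71.71], [-173.87, 95.51], [-174.79, -0.11], [-173.66, 173.66]. Speed limits (degrees/s): [136.94, 136.94, 172.46, 180, 180, 180].

INTERFACE

Orientations are given as [roll, pitch, yaw] about the fixed x, y, z axes, in that order (R = Rz(yaw) Ry(pitch) Rx(roll)).
In Python, from plant import r gives the robot as it stands. The module is installed in compiled form; this text tells all that it offers.
- The arm moves only by the tool jog_arm, never from a script. Its argument "steps" is a list of rows, each a list of 5 numbers: the closure, from 0 (fully open) to 1 (shut), then the shift along the tool's x, y, z in m, then the turn about the tool's y in degrees. In form: [[jaw, x, y, z, turn], ...]. A call has 1 to 12 rows; each row shifts and turns the commanded pose from where the row before left it, along the tool's axes as they then stand; what a row does not reach is not made up. A row lasts 1/12 s, in which the tool goes at most 41.7 mm and 7.16 degrees, less where a joint would pass 70% of its speed; a pose out of reach is approached as far as the arm can. A call with a gripper value outside its range is refused whole. The fingers move at their own pace and stop on an object; "squeeze" is the grip in N (left out, the last holds). Time passes only in rows, so rows that do not move let the fingers close. It gives the time, the measured TCP pose, the force and the opening at its end, in the units of the state.
- r.get_state(): the state, without advancing time (a new reading comes with each control period).
- r.capture(name): name is "scene" or "side" or "wrist"; returns a dict with "image" (480x640x3 uint8, red, green, blue), "vfov" (degrees; the focal length in pixels is half the picture's height over the tangent of half this angle, whatever the lens; pixels are square), "cx", "cy" (the principal point, pixels), "D" ([k1, k2, p1, p2, k3] as OpenCV has them; the pictures are not rectified), "R" (3x3) and "t" (3): a world point X has camera coordinates R X + t; the wrist camera has in their place "tool_from_camera" (4x4, takes a point from camera to tool coordinates, whose origin is the TCP and whose axes are the tool frame's). Camera axes: x right, y down, z forward; pixel columns grow to the right and rows downward; lengths in m; the calibration is good to about 2 mm. A picture is of the moment at which its call begins: read the wrist's pose just before it. There is no depth.
- r.close_job(): hands the job in, once; it reports no verdict.
The state is a dict: "time_s": time; "joints": joint angles; "qd": joint speeds; "joint_torque": joint torques, N m; "tcp_pos": TCP position; "eef_rot": TCP orientation; "contact_force": force on the tool from outside, world axes, zero at the start; "moment": the same for the moment, N m; "gripper_width": finger opening in m.
Only numpy, scipy, OpenCV 4.12 (cv2) and the standard library are available. Lean on these libraries where they do the work, as an engineer would, in place of code of your own. Each camera call takes 0.05 s, during which the arm holds its last target.

## Working session

There is one attempt and no reset: what is moved stays moved. The work goes in short steps, Python scripts to look and compute and a tool call to move; the robot and the scene stay as the last step left them, time stands still between calls to the robot, and variables do not carry over. Pictures are saved under pics/ and viewed, and the job is handed in when it is done.

Besides the shell and the picture viewer there is one more tool, called after "Call:" by a JSON object that holds its "op" and its "data", one argument or row to a line. jog_arm: Moves the arm, as the interface text tells. Its arguments: {"type":"object","properties":{"steps":{"type":"array","items":{"type":"array","items":{"type":"number"}}},"squeeze":{"type":"number"}},"required":["steps"]}

```bash
mkdir -p pics
cat > h.py <<'E'
import numpy as np, cv2
from plant import r
def snap(n,f):
    c=r.capture(n); cv2.imwrite('pics/'+f,c['image'][:,:,::-1]); return c
def K(c):
    f=240/np.tan(np.radians(c['vfov'])/2); return np.array([[f,0,c['cx']],[0,f,c['cy']],[0,0,1.]])
E
python3 - <<'E'
from h import *
import pickle
print(r.get_state())
for n in ['scene','side','wrist']:
    c=snap(n,n+'0.png'); pickle.dump(c,open(n+'0.pkl','wb'))
    print({k:v for k,v in c.items() if k!='image'})
E
```

```text
{'time_s': 0.0, 'joints': array([ 8.89874628e+01,  2.05924030e+01,  6.33797293e-01, -2.04138712e-02,
       -7.01351394e+01, -1.65064943e+01]), 'qd': array([-0.00376765, -0.04990155, -0.04091365, -0.06062667, -0.07776082,
        0.04109321]), 'joint_torque': array([ 3.26777138e-05, -5.82707405e+01,  2.93048108e+01,  6.99691325e+00,
        6.94245362e-03, -1.66459645e-04]), 'tcp_pos': array([0.20307838, 0.64325024, 0.24461099]), 'eef_rot': array([-8.99917615e+01, -9.53344491e-02, -1.07525991e+02]), 'contact_force': array([ 0.01620494, -0.18547004, -0.07819074]), 'moment': array([-0.04650192,  0.02411636, -0.0412203 ]), 'gripper_width': 0.0877340769167776}
{'vfov': 51.619825115825556, 'cx': 315.5567349394954, 'cy': 241.1465830049991, 'D': array([0.01556658, 0.        , 0.        , 0.        , 0.        ]), 'R': array([[ 0.47053382, -0.88231311,  0.01102304],
       [-0.56171136, -0.30914572, -0.76740424],
       [ 0.68049854,  0.35489788, -0.64106882]]), 't': array([-0.25993709,  0.34371565,  0.63394113])}
{'vfov': 44.64755521000365, 'cx': 314.9636695565323, 'cy': 237.1025218546667, 'D': array([-0.05005229,  0.        ,  0.        ,  0.        ,  0.        ]), 'R': array([[-0.99329318, -0.11504092,  0.01158655],
       [-0.07297482,  0.54602699, -0.83458325],
       [ 0.08968466, -0.82983137, -0.55075998]]), 't': array([0.53909494, 0.08070217, 1.07062268])}
{'vfov': 68.3184465272487, 'cx': 316.0744908456309, 'cy': 239.70092195997142, 'D': array([-0.01294316,  0.        ,  0.        ,  0.        ,  0.        ]), 'tool_from_camera': array([[ 9.99999655e-01, -1.92478659e-04, -8.07905054e-04,
        -3.80858849e-04],
       [ 7.12141202e-04, -3.01804972e-01,  9.53369420e-01,
        -1.38181608e-01],
       [-4.27333030e-04, -9.53369667e-01, -3.01804731e-01,
         8.17689279e-02],
       [ 0.00000000e+00,  0.00000000e+00,  0.00000000e+00,
         1.00000000e+00]])}
```

View pics/scene0.png

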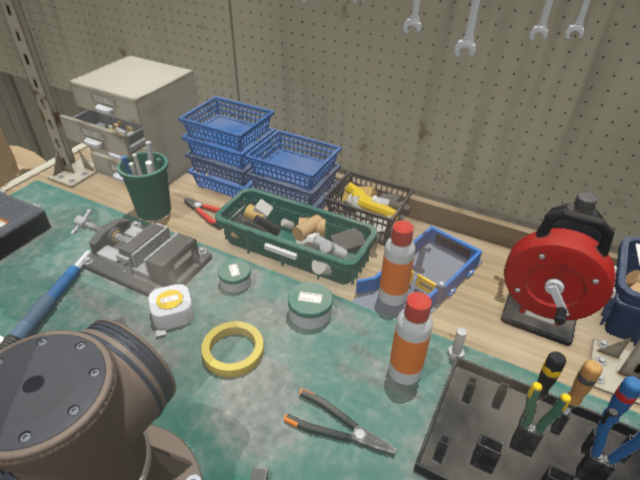

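View pics/side0.png

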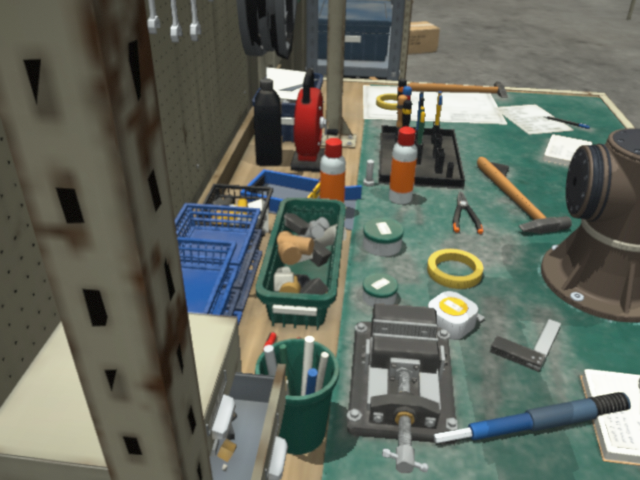

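View pics/wrist0.png

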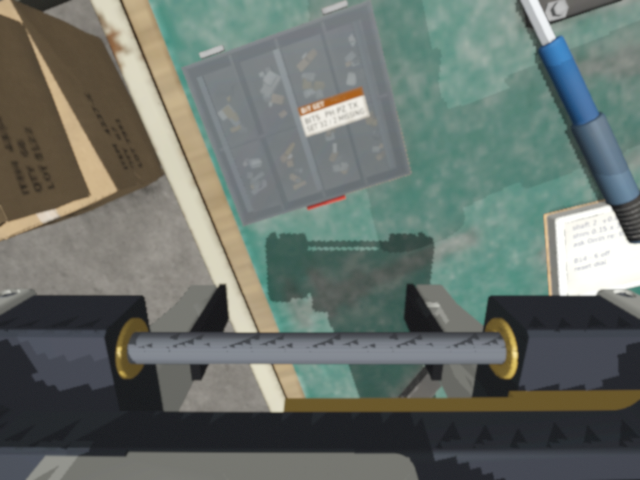

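The scene view shows two spray cans, one in the lane at (396,265) and one on the mat at (409,340). There are two tins, at (310,305) and (235,277), plus the bolt at (458,345) and the lane near (430,270). I'll view enlarged crops next.

Run:
```python
import cv2
a=cv2.imread('pics/scene0.png')[210:400,210:500]; cv2.imwrite('pics/sc.png',cv2.resize(a,None,fx=2.75,fy=2.75,interpolation=cv2.INTER_CUBIC))
a=cv2.imread('pics/side0.png')[110:310,220:480]; cv2.imwrite('pics/si.png',cv2.resize(a,None,fx=3,fy=3,interpolation=cv2.INTER_CUBIC))
```

```text
(no output)
```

View pics/sc.png

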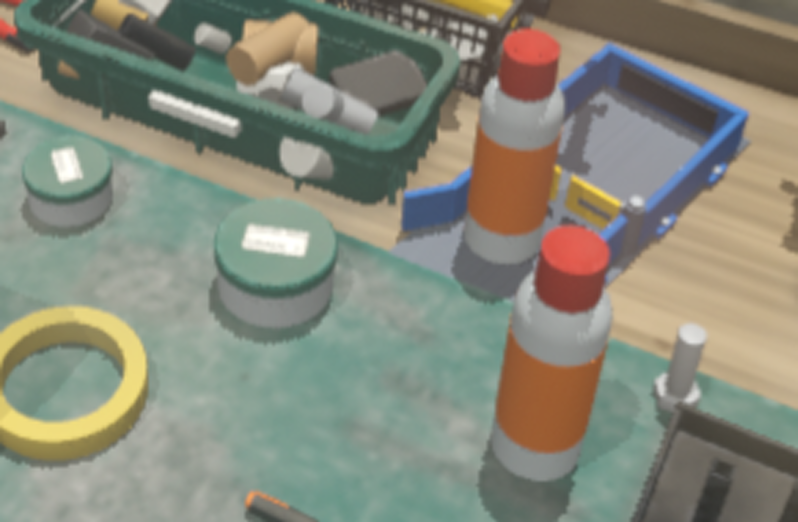

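View pics/si.png

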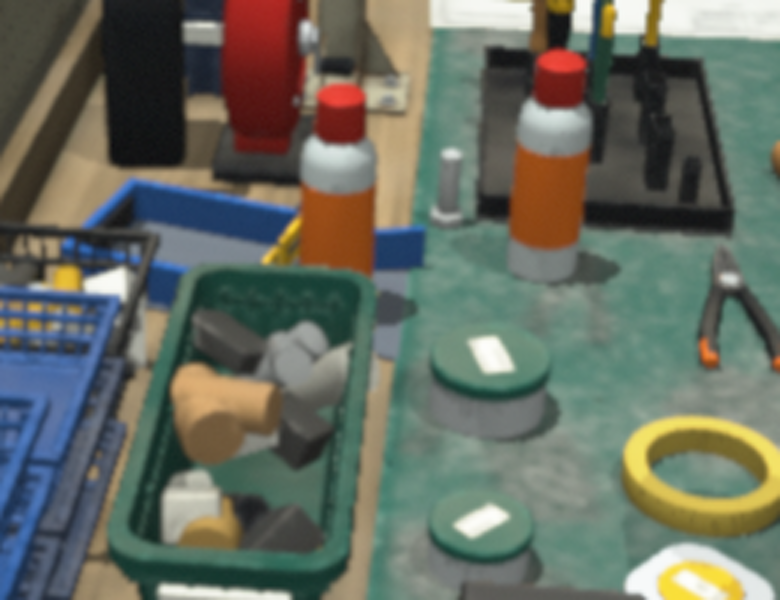

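```bash
cat >> h.py <<'E'
def ray(c,uv):
    p=cv2.undistortPoints(np.array([[uv]],float),K(c),c['D'])[0,0]
    R,t=c['R'],c['t']
    return -R.T@t, R.T@np.array([p[0],p[1],1])
def onplane(c,uv,z):
    o,d=ray(c,uv); return o+d*(z-o[2])/d[2]
def proj(c,X):
    rv=cv2.Rodrigues(c['R'])[0]; return cv2.projectPoints(np.array(X,float).reshape(-1,1,3),rv,c['t'],K(c),c['D'])[0][:,0]
def wcam(c,s):
    from scipy.spatial.transform import Rotation as Ro
    T=np.eye(4);T[:3,:3]=Ro.from_euler('xyz',s['eef_rot'],degrees=True).as_matrix();T[:3,3]=s['tcp_pos']
    M=np.linalg.inv(T@c['tool_from_camera']); c['R']=M[:3,:3];c['t']=M[:3,3];return c
def masks(c,lo,hi,amin=40):
    m=cv2.inRange(cv2.cvtColor(c['image'],cv2.COLOR_RGB2HSV),lo,hi)
    n,l,s,ce=cv2.connectedComponentsWithStats(m); return [(s[i].tolist(),ce[i].round(1)) for i in range(1,n) if s[i][4]>amin],l
def tri(c1,u1,c2,u2):
    o1,d1=ray(c1,u1);o2,d2=ray(c2,u2)
    A=np.stack([d1,-d2],1); x=np.linalg.lstsq(A,o2-o1,rcond=None)[0]
    p,q=o1+d1*x[0],o2+d2*x[1]; return (p+q)/2, np.linalg.norm(p-q)
E
python3 - <<'E'
from h import *
import pickle
A=pickle.load(open('scene0.pkl','rb'));B=pickle.load(open('side0.pkl','rb'))
a=lambda x,y:(x/2.75+210,y/2.75+210); b=lambda x,y:(x/3+220,y/3+110)
print('can lane cap', onplane(A,a(532,46),.171), onplane(B,b(341,97),.171), tri(A,a(532,46),B,b(341,97)))
print('can decoy', onplane(A,a(577,247),.171), onplane(B,b(561,63),.171))
print('tin big', onplane(A,a(276,243),.042), onplane(B,b(490,357),.042), tri(A,a(265,240),B,b(490,352)))
print('tin small', onplane(A,a(68,168),.042), onplane(B,b(480,524),.042))
for n,p,z in [('farL',(612,45),.034),('farR',(746,114),.034),('tipL',(404,196),.034),('tipLbase',(404,230),.0),('postR',(636,202),.042),('plateL',(395,258),0),('matedge',(0,102),0),('innerL',(613,67),.034),('innerR',(722,118),.034),('bolt',(692,332),.06),('elbowL',(465,185),.034)]:
    print(n,onplane(A,a(*p),z).round(4))
for n,p,z in [('farR',(135,182),.034),('farL',(66,243),.034),('tipR',(424,230),.034),('bolt',(452,152),.06)]:
    print('side',n,onplane(B,b(*p),z).round(4))
E
```

```text
can lane cap [ 0.51891182 -0.1790476   0.171     ] [ 0.5259557  -0.15999156  0.171     ] (array([ 0.52743501, -0.17661891,  0.16382134]), np.float64(0.0007181861891443236))
can decoy [ 0.37466842 -0.25641198  0.171     ] [ 0.38021856 -0.2385654   0.171     ]
tin big [ 0.4122517  -0.06397637  0.042     ] [ 0.41640456 -0.05670875  0.042     ] (array([ 0.4141338 , -0.05743721,  0.04307436]), np.float64(0.006317365521097735))
tin small [0.40592827 0.09135723 0.042     ] [0.41883948 0.11945165 0.042     ]
farL [ 0.7227 -0.1859  0.034 ]
farR [ 0.6917 -0.2949  0.034 ]
tipL [ 0.4976 -0.1147  0.034 ]
tipLbase [ 0.5001 -0.116   0.    ]
postR [ 0.5582 -0.2536  0.042 ]
plateL [ 0.4735 -0.1215  0.    ]
matedge [0.4757 0.2075 0.    ]
innerL [ 0.6974 -0.1948  0.034 ]
innerR [ 0.679  -0.2809  0.034 ]
bolt [ 0.4508 -0.3165  0.06  ]
elbowL [ 0.527  -0.1464  0.034 ]
side farR [ 0.6924 -0.2846  0.034 ]
side farL [ 0.7238 -0.1825  0.034 ]
side tipR [ 0.4675 -0.2375  0.034 ]
side bolt [ 0.4513 -0.3175  0.06  ]
```

```bash
cat >> h.py <<'E'
def plan(goals, jaw=0, dmax=.038, tmax=7.0, pose=None):
    """goals: list of (x,y,z,yaw) world; prints rows (rounded) and final"""
    s=r.get_state()
    if pose is None: p=np.array(s['tcp_pos']); yaw=s['eef_rot'][2]
    else: p=np.array(pose[:3]);yaw=pose[3]
    rows=[]
    for g in goals:
        gp=np.array(g[:3]); dy=g[3]-yaw   # caller picks winding
        n=int(max(1,np.ceil(max(np.linalg.norm(gp-p)/dmax,abs(dy)/tmax)-1e-6)))
        for i in range(n):
            k=n-i; a=np.radians(yaw); X=np.array([np.cos(a),np.sin(a),0]);Z=np.array([-np.sin(a),np.cos(a),0])
            d=(gp-p)/k; row=[jaw,round(d@X,3),round(-d[2],3),round(d@Z,3),round(-(g[3]-yaw)/k,1)]
            rows.append(row); p=p+row[1]*X-np.array([0,0,row[2]])+row[3]*Z; yaw-=row[4]
    for i in range(0,len(rows),12): print(str(rows[i:i+12]).replace(' ',''))
    print('end',p.round(4),round(yaw,2),len(rows))
E
python3 - <<'E'
from h import *
import pickle
A=pickle.load(open('scene0.pkl','rb'))
for n,p,z in [('reelbase',(505,322),0),('reelbaseR',(570,340),0),('rackTL',(455,362),0),('driver',(553,365),.12),('driver2',(590,370),.12),('cup',(145,215),0),('cuptop',(150,142),.12)]: print(n,onplane(A,p,z).round(3))
plan([(.30,.60,.32,-120),(.50,.2,.36,-200),(.56,-.17,.36,-285)])
E
```

```text
reelbase [ 0.563 -0.376  0.   ]
reelbaseR [ 0.576 -0.482 -0.   ]
rackTL [ 0.436 -0.322  0.   ]
driver [ 0.396 -0.443  0.12 ]
driver2 [ 0.411 -0.488  0.12 ]
cup [0.495 0.402 0.   ]
cuptop [0.599 0.451 0.12 ]
[[0,np.float64(0.003),np.float64(-0.019),np.float64(0.026),np.float64(3.1)],[0,np.float64(0.002),np.float64(-0.019),np.float64(0.027),np.float64(3.1)],[0,np.float64(-0.0),np.float64(-0.019),np.float64(0.026),np.float64(3.1)],[0,np.float64(-0.001),np.float64(-0.018),np.float64(0.027),np.float64(3.2)],[0,np.float64(0.02),np.float64(-0.003),np.float64(0.031),np.float64(6.7)],[0,np.float64(0.017),np.float64(-0.003),np.float64(0.033),np.float64(6.7)],[0,np.float64(0.013),np.float64(-0.003),np.float64(0.035),np.float64(6.7)],[0,np.float64(0.009),np.float64(-0.003),np.float64(0.036),np.float64(6.7)],[0,np.float64(0.004),np.float64(-0.004),np.float64(0.037),np.float64(6.6)],[0,np.float64(-0.0),np.float64(-0.003),np.float64(0.037),np.float64(6.7)],[0,np.float64(-0.004),np.float64(-0.004),np.float64(0.037),np.float64(6.6)],[0,np.float64(-0.009),np.float64(-0.003),np.float64(0.036),np.float6
[... 622 characters left out ...]
4(-0.024),np.float64(-0.0),np.float64(0.017),np.float64(6.6)],[0,np.float64(-0.025),np.float64(-0.0),np.float64(0.014),np.float64(6.5)],[0,np.float64(-0.027),np.float64(-0.0),np.float64(0.011),np.float64(6.6)],[0,np.float64(-0.028),np.float64(-0.0),np.float64(0.007),np.float64(6.5)]]
[[0,np.float64(-0.028),np.float64(-0.0),np.float64(0.004),np.float64(6.6)],[0,np.float64(-0.029),np.float64(-0.0),np.float64(0.001),np.float64(6.5)],[0,np.float64(-0.029),np.float64(-0.0),np.float64(-0.002),np.float64(6.6)],[0,np.float64(-0.028),np.float64(-0.0),np.float64(-0.006),np.float64(6.5)],[0,np.float64(-0.027),np.float64(-0.0),np.float64(-0.008),np.float64(6.6)]]
end [ 0.5598 -0.1696  0.3599] -285.03 29
```

Call:
{"op": "jog_arm", "data": {
  "steps": [
    [0,0.003,-0.019,0.026,3],
    [0,0.002,-0.019,0.026,3],
    [0,0,-0.019,0.026,3],
    [0,0,-0.019,0.026,3],
    [0,0.02,-0.003,0.031,6.7],
    [0,0.017,-0.003,0.033,6.7],
    [0,0.013,-0.003,0.035,6.7],
    [0,0.009,-0.003,0.036,6.7],
    [0,0.004,-0.003,0.037,6.7],
    [0,0,-0.003,0.037,6.7],
    [0,-0.004,-0.003,0.037,6.7],
    [0,-0.009,-0.003,0.036,6.7]
  ]
}}

```text
time_s: 1.15
tcp_pos: [0.4328, 0.3334, 0.3457]
eef_rot: [-90.0, -0.0, -173.4]
contact_force: [0.0, 0.6, -0.5]
gripper_width: 0.0876
```

Call:
{"op": "jog_arm", "data": {
  "steps": [
    [0,-0.013,-0.004,0.035,6.6],
    [0,-0.017,-0.003,0.033,6.7],
    [0,-0.021,-0.004,0.032,6.6],
    [0,-0.024,-0.003,0.029,6.7],
    [0,-0.014,0,0.025,6.5],
    [0,-0.017,0,0.023,6.5],
    [0,-0.019,0,0.021,6.5],
    [0,-0.022,0,0.019,6.5],
    [0,-0.024,0,0.017,6.5],
    [0,-0.025,0,0.014,6.5],
    [0,-0.027,0,0.011,6.5],
    [0,-0.028,0,0.007,6.5]
  ]
}}

```text
time_s: 2.15
tcp_pos: [0.539, -0.0276, 0.3595]
eef_rot: [-90.0, -0.0, 108.0]
contact_force: [0.1, -0.3, 0.2]
gripper_width: 0.088
```

Call:
{"op": "jog_arm", "data": {
  "steps": [
    [0,-0.028,0,0.004,6.6],
    [0,-0.029,0,0.001,6.5],
    [0,-0.029,0,-0.002,6.6],
    [0,-0.028,0,-0.006,6.5],
    [0,-0.027,0,-0.008,6.6],
    [0,0,0,0,0],
    [0,0,0,0,0]
  ]
}}

```text
time_s: 2.73
tcp_pos: [0.5631, -0.1686, 0.3588]
eef_rot: [-89.9, 0.0, 75.3]
contact_force: [-0.8, 0.4, -0.3]
gripper_width: 0.0878
```

```bash
sed -i "s/row=\[jaw,round(d@X,3),round(-d\[2\],3),round(d@Z,3),round(-(g\[3\]-yaw)\/k,1)\]/row=[jaw]+[float(v)+0.0 for v in (np.round(d@X,3),np.round(-d[2],3),np.round(d@Z,3),np.round(-(g[3]-yaw)\/k,1))]/" h.py
python3 - <<'E'
from h import *
import pickle
s=r.get_state();print(s['time_s'],s['tcp_pos'],s['eef_rot'],s['joints'],s['qd'])
c=wcam(snap('wrist','w1.png'),s);pickle.dump(c,open('w1.pkl','wb'))
E
```

```text
2.7333 [ 0.56305836 -0.16857548  0.35875195] [-8.99196956e+01  1.34595098e-02  7.53412947e+01] [ 2.37186673e+00  9.42616666e+00  1.85133211e-01 -1.07879985e-02
 -8.08396917e+01 -1.07028857e+02] [ 2.04763499 -1.03001027 -0.56533869 -0.23625378  0.00505848  0.89707997]
```

View pics/w1.png

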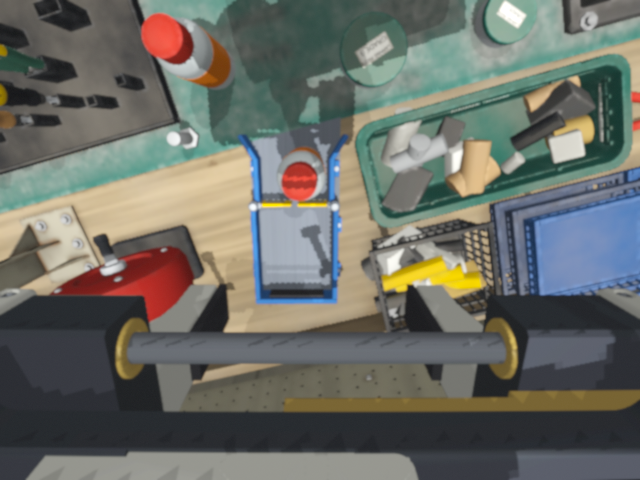

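Run:
```python
import cv2
a=cv2.imread('pics/w1.png')[0:310,130:430]; cv2.imwrite('pics/w1c.png',cv2.resize(a[110:310,80:230],None,fx=3,fy=3,interpolation=cv2.INTER_CUBIC))
cv2.imwrite('pics/w1d.png',cv2.resize(a[0:160],None,fx=2.6,fy=2.6,interpolation=cv2.INTER_CUBIC))
```

```text
(no output)
```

View pics/w1c.png

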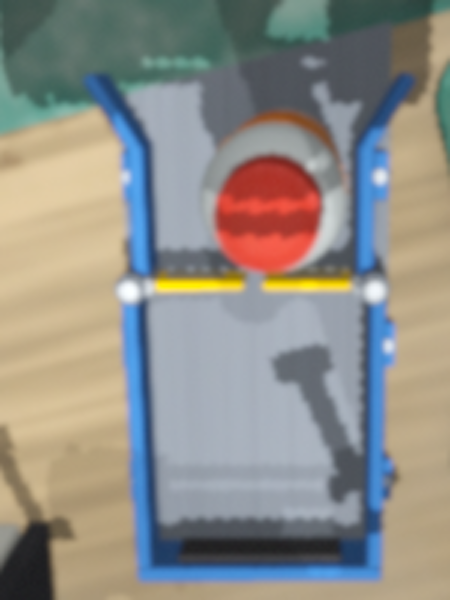

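View pics/w1d.png

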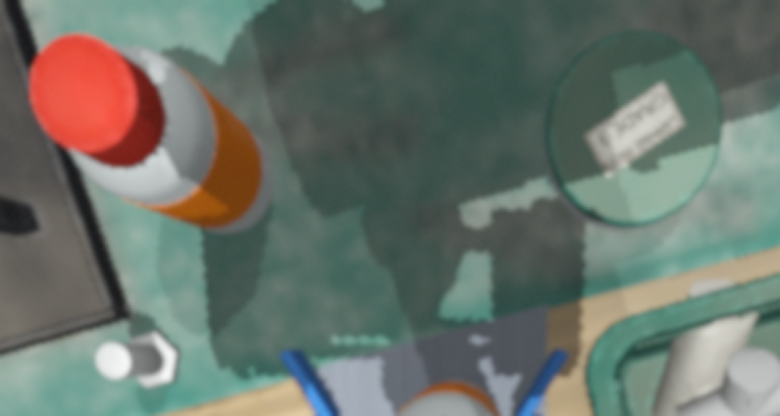

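Run:
```python
from h import *
import pickle
W=pickle.load(open('w1.pkl','rb'))
a=lambda x,y:(x/3+210-1/3,y/3+110-1/3); b=lambda x,y:(x/2.6+130,y/2.6)
P={}
for n,p,z in [('farR',(139,580),.034),('farL',(381,578),.034),('postR',(130,290),.042),('postL',(374,290),.042),('tipR',(92,76),.034),('tipL',(406,77),.034),('cap',(269,213),.171)]:
    P[n]=onplane(W,a(*p),z); print(n,P[n].round(4))
m=lambda p,q:(P[p]+P[q])/2
F,G,T=m('farR','farL'),m('postR','postL'),m('tipR','tipL')
print(F,G,T,np.degrees(np.arctan2(*(F-T)[1::-1])),np.degrees(np.arctan2(*(F-G)[1::-1])),[np.degrees(np.arctan2(-(P[u]-P[v])[0],(P[u]-P[v])[1])) for u,v in [('farL','farR'),('postL','postR'),('tipL','tipR')]],[np.linalg.norm(P[u]-P[v]) for u,v in [('farL','farR'),('postL','postR'),('tipL','tipR')]],np.linalg.norm((F-G)[:2]))
for n,p,z in [('tin',(634,128),.042),('decoycap',(84,93),.171),('decoybase',(235,200),0),('bolt',(113,361),.06),('boltbase',(155,362),0.004),('trayfrontedge',(590,345),.076),('traycorner',(600,395),.076),('rackcorner',(125,318),.02)]:
    print(n,onplane(W,b(*p),z).round(4))
```

```text
farR [ 0.6959 -0.2931  0.034 ]
farL [ 0.7246 -0.1793  0.034 ]
postR [ 0.5569 -0.2518  0.042 ]
postL [ 0.584  -0.1487  0.042 ]
tipR [ 0.467  -0.2412  0.034 ]
tipL [ 0.5008 -0.114   0.034 ]
cap [ 0.5241 -0.1737  0.171 ]
[ 0.71024104 -0.23621498  0.034     ] [ 0.57044989 -0.20023492  0.042     ] [ 0.48391974 -0.17762845  0.034     ] -14.513255229152374 -14.433755424805309 [np.float64(-14.15545847087275), np.float64(-14.69829231262401), np.float64(-14.887097694239161)] [np.float64(0.11736549954907452), np.float64(0.10656804495291411), np.float64(0.131604741079902)] 0.14434725455585556
tin [ 0.4156 -0.0602  0.042 ]
decoycap [ 0.3808 -0.251   0.171 ]
decoybase [ 0.3906 -0.2504  0.    ]
bolt [ 0.4517 -0.3145  0.06  ]
boltbase [ 0.4537 -0.315   0.004 ]
trayfrontedge [ 0.4999 -0.1032  0.076 ]
traycorner [ 0.5219 -0.1036  0.076 ]
rackcorner [ 0.4311 -0.3165  0.02  ]
```

Run:
```python
from h import *
plan([(.524,-.1735,.215,75.5),(.524,-.1735,.130,75.5)],dmax=.03)
```

```text
[[0,-0.003,0.029,0.007,0.0],[0,-0.003,0.029,0.007,0.0],[0,-0.003,0.029,0.007,0.0],[0,-0.003,0.028,0.008,0.0],[0,-0.003,0.029,0.007,0.0],[0,0.0,0.028,0.0,0.0],[0,0.0,0.028,0.0,0.0],[0,0.0,0.029,0.0,0.0]]
end [ 0.5244 -0.1732  0.13  ] 75.46 8
```

Call:
{"op": "jog_arm", "data": {
  "steps": [
    [0,-0.003,0.029,0.007,0],
    [0,-0.003,0.029,0.007,0],
    [0,-0.003,0.029,0.007,0],
    [0,-0.003,0.028,0.008,0],
    [0,-0.003,0.029,0.007,0],
    [0,0,0,0,0],
    [0,0,0,0,0]
  ]
}}

```text
time_s: 3.37
tcp_pos: [0.5241, -0.1721, 0.2155]
eef_rot: [-89.9, 0.0, 75.6]
contact_force: [-0.3, -0.2, 0.4]
gripper_width: 0.0878
```

Run:
```python
from h import *
s=r.get_state();print(s['tcp_pos'],s['eef_rot'],s['qd'].round(2))
c=wcam(snap('wrist','w2.png'),s)
print(proj(c,[[.5241,-.1737,.171]]))
snap('side','s2.png')
plan([(.524,-.1735,.130,75.5)],dmax=.03)
```

```text
[ 0.52413739 -0.17206923  0.21547272] [-8.98874974e+01  4.88933486e-02  7.55925574e+01] [-0.24 -1.01  4.15  1.22 -0.83 -0.28]
[[312.44821315 282.0054271 ]]
[[0,-0.001,0.029,0.001,0.0],[0,0.0,0.029,0.0,0.0],[0,-0.001,0.03,0.001,0.1]]
end [ 0.5239 -0.1738  0.1298] 75.48 3
```

View pics/w2.png

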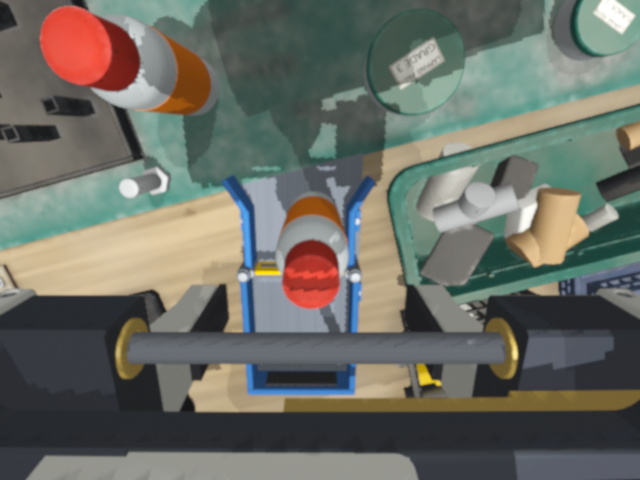

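View pics/s2.png

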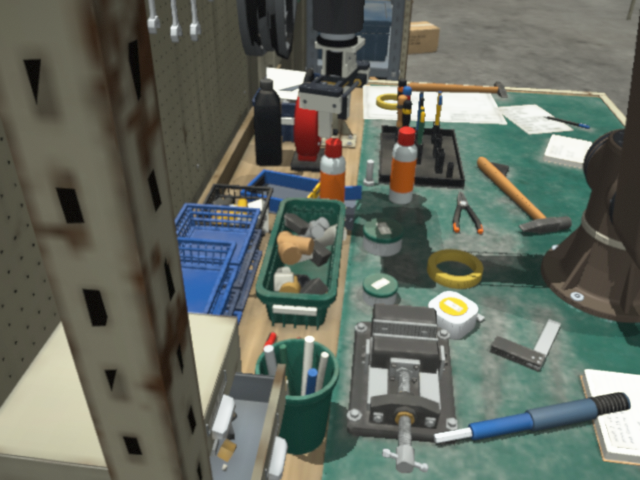

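The wrist view shows the cap's top face near (312,280), as predicted, centred between the fingers. The chosen can is the one in the lane: it has the larger y (-0.174, against -0.251 for the decoy). I'll descend and grip.

Call:
{"op": "jog_arm", "data": {
  "steps": [
    [0,-0.001,0.029,0.001,0],
    [0,0,0.029,0,0],
    [0,-0.001,0.028,0.001,0],
    [0,0,0,0,0],
    [0,0,0,0,0]
  ],
  "squeeze": 25
}}

```text
time_s: 3.88
tcp_pos: [0.523, -0.1742, 0.1305]
eef_rot: [-90.0, 0.0, 75.5]
contact_force: [0.5, 1.0, 0.7]
gripper_width: 0.088
```

Call:
{"op": "jog_arm", "data": {
  "steps": [
    [1,0,0,0,0],
    [1,0,0,0,0],
    [1,0,0,0,0],
    [1,0,0,0,0],
    [1,0,0,0,0],
    [1,0,0,0,0],
    [1,0,0,0,0],
    [1,0,0,0,0]
  ]
}}

```text
time_s: 4.55
tcp_pos: [0.5225, -0.1743, 0.13]
eef_rot: [-90.0, 0.0, 75.5]
contact_force: [-1.2, -0.9, 3.2]
gripper_width: 0.05
```

Call:
{"op": "jog_arm", "data": {
  "steps": [
    [1,0,-0.01,0,0],
    [1,0,-0.02,0,0],
    [1,0,-0.025,0,0],
    [1,0,-0.025,0,0],
    [1,0,0,0,0]
  ]
}}

```text
time_s: 4.97
tcp_pos: [0.5244, -0.1746, 0.2148]
eef_rot: [-90.4, -0.0, 75.5]
contact_force: [2.4, -1.6, -2.6]
gripper_width: 0.0504
```

Run:
```python
from h import *
s=r.get_state();print(s['gripper_width'],s['contact_force'],s['tcp_pos'])
snap('scene','s3.png')
plan([(.513,-.345,.21,75.5),(.513,-.345,.14,75.5),(.513,-.345,.127,75.5)],dmax=.022,jaw=1)
```

```text
0.05043014499269052 [ 2.41268911 -1.57266455 -2.64537103] [ 0.52436635 -0.17459652  0.21483902]
[[1,-0.021,0.0,-0.004,0.0],[1,-0.021,0.0,-0.004,0.0],[1,-0.021,0.0,-0.004,0.0],[1,-0.021,0.0,-0.004,0.0],[1,-0.021,0.001,-0.004,0.0],[1,-0.021,0.0,-0.004,0.0],[1,-0.021,0.001,-0.004,0.0],[1,-0.021,0.0,-0.005,0.0],[1,0.0,0.018,0.0,0.0],[1,0.0,0.017,0.0,0.0],[1,0.0,0.018,0.0,0.0],[1,0.0,0.017,0.0,0.0]]
[[1,0.0,0.013,0.0,0.0]]
end [ 0.5134 -0.3451  0.1274] 75.49 13
```

View pics/s3.png

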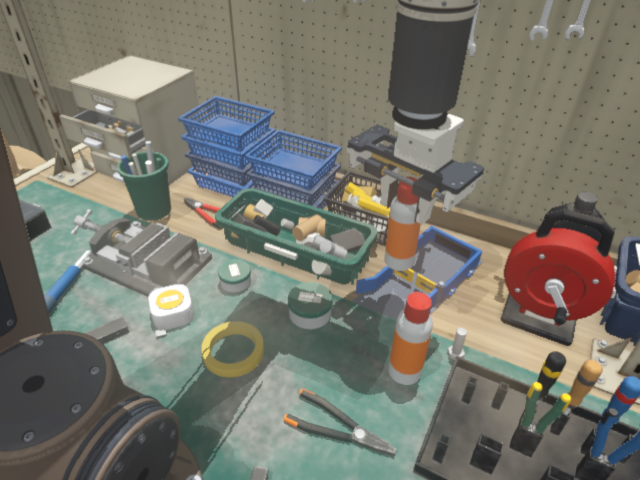

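The can (403,225) hangs upright in the gripper and clear of the lane. I'll carry it over and lower it.

Call:
{"op": "jog_arm", "data": {
  "steps": [
    [1,-0.01,0,-0.002,0],
    [1,-0.021,0,-0.004,0],
    [1,-0.024,0,-0.005,0],
    [1,-0.024,0,-0.005,0],
    [1,-0.024,0.001,-0.005,0],
    [1,-0.024,0,-0.005,0],
    [1,-0.021,0.001,-0.004,0],
    [1,-0.014,0,-0.003,0],
    [1,-0.006,0,0,0],
    [1,0,0,0,0],
    [1,0,0,0,0]
  ]
}}

```text
time_s: 5.93
tcp_pos: [0.5115, -0.3448, 0.2068]
eef_rot: [-89.9, -0.0, 75.4]
contact_force: [0.4, -0.4, -3.2]
gripper_width: 0.05
```

Run:
```python
from h import *
s=r.get_state();print(s['gripper_width'],s['contact_force'],s['tcp_pos'])
snap('scene','s4.png')
plan([(.513,-.345,.14,75.5),(.513,-.345,.129,75.5)],dmax=.02,jaw=1)
```

```text
0.049990507456170195 [ 0.35824221 -0.4449842  -3.20045901] [ 0.51154482 -0.3447784   0.2068214 ]
[[1,0.0,0.017,0.0,0.0],[1,0.0,0.017,0.0,0.0],[1,0.0,0.017,-0.001,0.0],[1,0.0,0.016,0.0,0.0],[1,0.0,0.011,0.0,0.0]]
end [ 0.5128 -0.3446  0.1291] 75.48 5
```

View pics/s4.png

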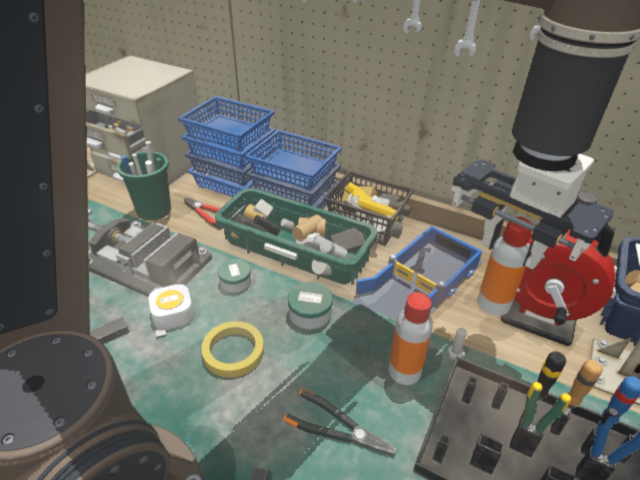

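Call:
{"op": "jog_arm", "data": {
  "steps": [
    [1,0.008,0.01,0,0],
    [1,0,0.017,0,0],
    [1,0,0.017,0,0],
    [1,0,0.015,0,0],
    [1,0,0.01,0,0],
    [1,0,0.005,0,0],
    [1,0,0,0,0],
    [1,0,0,0,0]
  ]
}}

```text
time_s: 6.65
tcp_pos: [0.5145, -0.3371, 0.1339]
eef_rot: [-90.0, 0.0, 75.5]
contact_force: [-0.6, -0.2, -2.8]
gripper_width: 0.0498
```

Call:
{"op": "jog_arm", "data": {
  "steps": [
    [1,0,0.003,0,0],
    [1,0,0.002,0,0],
    [1,0,0,0,0],
    [1,0,0,0,0]
  ]
}}

```text
time_s: 6.98
tcp_pos: [0.5141, -0.3374, 0.1288]
eef_rot: [-90.0, 0.0, 75.5]
contact_force: [0.7, -0.2, -3.5]
gripper_width: 0.0503
```

Call:
{"op": "jog_arm", "data": {
  "steps": [
    [1,0,0.002,0,0],
    [1,0,0,0,0],
    [1,0,0,0,0]
  ]
}}

```text
time_s: 7.23
tcp_pos: [0.5145, -0.3377, 0.1273]
eef_rot: [-90.1, 0.0, 75.5]
contact_force: [-0.4, -0.0, 1.6]
gripper_width: 0.05
```

Contact with the bench. I'll release and go up.

Call:
{"op": "jog_arm", "data": {
  "steps": [
    [0.75,0,0,0,0],
    [0.5,0,0,0,0],
    [0.25,0,0,0,0],
    [0,0,0,0,0],
    [0,0,0,0,0],
    [0,0,0,0,0],
    [0,0,0,0,0]
  ]
}}

```text
time_s: 7.82
tcp_pos: [0.5139, -0.3372, 0.1263]
eef_rot: [-90.0, -0.0, 75.5]
contact_force: [0.3, 0.4, 0.1]
gripper_width: 0.0778
```

Call:
{"op": "jog_arm", "data": {
  "steps": [
    [0,0,-0.01,0,0],
    [0,0,-0.025,0,0],
    [0,0,-0.035,0,0],
    [0,0,-0.035,0,0],
    [0,0,-0.025,0,0],
    [0,0,0,0,0]
  ]
}}

```text
time_s: 8.32
tcp_pos: [0.5163, -0.3387, 0.2641]
eef_rot: [-90.6, 0.1, 75.5]
contact_force: [1.2, -0.3, 1.1]
gripper_width: 0.0879
```

Run:
```python
from h import *
s=r.get_state();print(s['time_s'],s['gripper_width'],s['contact_force'],s['tcp_pos'])
snap('scene','s5.png')
```

```text
8.3167 0.08793092061484549 [ 1.17828555 -0.26447186  1.1478852 ] [ 0.51632363 -0.33874568  0.26409122]
```

View pics/s5.png

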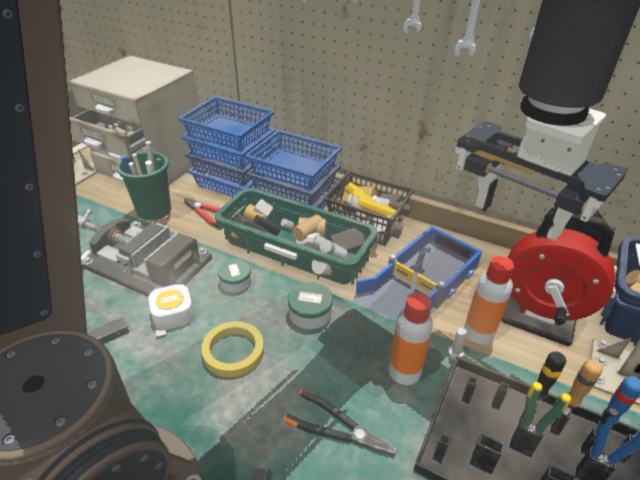

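Run:
```python
from h import *
plan([(.47,-.2,.26,110),(.416,-.008,.20,180)],jaw=.4,dmax=.036)
```

```text
[[0.4,0.024,0.0,0.016,-6.9],[0.4,0.026,0.0,0.013,-6.9],[0.4,0.028,0.0,0.009,-6.9],[0.4,0.028,0.0,0.006,-6.9],[0.4,0.029,0.001,0.002,-6.9],[0.4,0.018,0.005,-0.001,-6.4],[0.4,0.018,0.005,-0.003,-6.4],[0.4,0.017,0.006,-0.005,-6.4],[0.4,0.017,0.005,-0.007,-6.4],[0.4,0.016,0.006,-0.009,-6.3],[0.4,0.015,0.005,-0.011,-6.4],[0.4,0.013,0.006,-0.012,-6.3]]
[[0.4,0.012,0.005,-0.014,-6.4],[0.4,0.01,0.006,-0.015,-6.3],[0.4,0.008,0.005,-0.016,-6.4],[0.4,0.007,0.006,-0.017,-6.3]]
end [ 0.4158 -0.008   0.1999] 179.99 16
```

Call:
{"op": "jog_arm", "data": {
  "steps": [
    [0.4,0.024,0,0.016,-6.9],
    [0.4,0.026,0,0.013,-6.9],
    [0.4,0.028,0,0.009,-6.9],
    [0.4,0.028,0,0.006,-6.9],
    [0.4,0.029,0.001,0.002,-6.9],
    [0.4,0.018,0.005,-0.001,-6.4],
    [0.4,0.018,0.005,-0.003,-6.4],
    [0.4,0.017,0.005,-0.005,-6.4],
    [0.4,0.017,0.005,-0.007,-6.4],
    [0.4,0.016,0.006,-0.009,-6.4],
    [0.4,0.015,0.005,-0.011,-6.4],
    [0.4,0.013,0.006,-0.012,-6.4]
  ]
}}

```text
time_s: 9.37
tcp_pos: [0.4324, -0.0768, 0.218]
eef_rot: [-90.0, -0.0, 155.1]
contact_force: [0.3, 0.6, 0.9]
gripper_width: 0.0527
```

Call:
{"op": "jog_arm", "data": {
  "steps": [
    [0.4,0.012,0.005,-0.014,-6.4],
    [0.4,0.01,0.006,-0.015,-6.3],
    [0.4,0.008,0.005,-0.016,-6.4],
    [0.4,0.007,0.006,-0.017,-6.3],
    [0.4,0,0,0,0],
    [0.4,0,0,0,0]
  ]
}}

```text
time_s: 9.87
tcp_pos: [0.4135, -0.007, 0.1961]
eef_rot: [-90.0, -0.1, -179.8]
contact_force: [0.1, -0.3, 0.3]
gripper_width: 0.0527
```

Run:
```python
from h import *
import pickle
s=r.get_state();print(s['time_s'],s['tcp_pos'],s['eef_rot'],s['joints'].round(1),s['gripper_width'])
c=wcam(snap('wrist','w3.png'),s);pickle.dump(c,open('w3.pkl','wb'))
print(proj(c,[[.4155,-.0602,.042]]))
plan([(.4155,-.008,.042,180)],jaw=.4,dmax=.03)
```

```text
9.8667 [ 0.41351831 -0.00698975  0.19611123] [-8.99782473e+01 -6.64410358e-02 -1.79758241e+02] [ 26.7  -2.6 -34.4  -0.  -58.2 -26.4] 0.05267769968870749
[[313.54000978 164.30730919]]
[[0.4,0.0,0.003,0.0,-6.9],[0.4,0.0,0.003,0.0,-6.9],[0.4,0.0,0.003,0.0,-6.9],[0.4,0.0,0.003,0.0,-6.9],[0.4,0.0,0.003,0.0,-6.9],[0.4,0.0,0.003,0.0,-6.9],[0.4,0.0,0.003,0.0,-6.9],[0.4,0.0,0.003,0.0,-6.9],[0.4,0.0,0.003,0.0,-6.9],[0.4,0.0,0.003,0.0,-6.9],[0.4,0.0,0.003,0.0,-6.9],[0.4,0.0,0.003,0.0,-6.9]]
[[0.4,0.0,0.003,0.0,-6.9],[0.4,0.0,0.003,0.0,-6.9],[0.4,0.0,0.003,0.0,-6.9],[0.4,0.0,0.003,0.0,-6.9],[0.4,0.0,0.003,0.0,-6.9],[0.4,0.0,0.003,0.0,-6.9],[0.4,0.0,0.003,0.0,-6.9],[0.4,0.0,0.003,0.0,-6.9],[0.4,0.0,0.003,0.0,-6.9],[0.4,0.0,0.003,0.0,-6.9],[0.4,0.0,0.003,0.0,-6.9],[0.4,0.0,0.003,0.0,-6.9]]
[[0.4,0.0,0.003,0.0,-6.9],[0.4,0.0,0.003,0.0,-6.9],[0.4,0.0,0.003,0.0,-6.9],[0.4,0.0,0.003,0.0,-6.9],[0.4,0.0,0.003,0.0,-6.9],[0.4,0.0,0.003,0.0,-6.9],[0.4,0.0,0.003,0.0,-6.9],[0.4,0.0,0.003,0.0,-6.9],[0.4,0.0,0.003,0.0,-7.0],[0.4,0.0,0.003,0.0,-6.9],[0.4,0.0,0.003,0.0,-7.0],[0.4,0.0,0.003,0.0,-6.9]]
[[0.4,0.0,0.003,0.0,-7.0],[0.4,0.0,0.003,0.0,-6.9],[0.4,0.0,0.003,0.0,-7.0],[0.4,0.0,0.003,0.0,-6.9],[0.4,0.0,0.003,0.0,-7.0],[0.4,0.0,0.003,0.0,-6.9],[0.4,0.0,0.003,0.0,-7.0],[0.4,0.0,0.003,0.0,-6.9],[0.4,0.0,0.003,0.0,-7.0],[0.4,0.0,0.003,0.0,-6.9],[0.4,0.0,0.003,0.0,-7.0],[0.4,0.0,0.003,0.0,-6.9]]
[[0.4,0.0,0.003,0.0,-7.0],[0.4,-0.001,0.002,0.0,-6.9],[0.4,0.0,0.003,0.0,-7.0],[0.4,-0.001,0.002,0.0,-6.9]]
end [ 0.4159 -0.0078  0.0424] 179.96 52
```

View pics/w3.png

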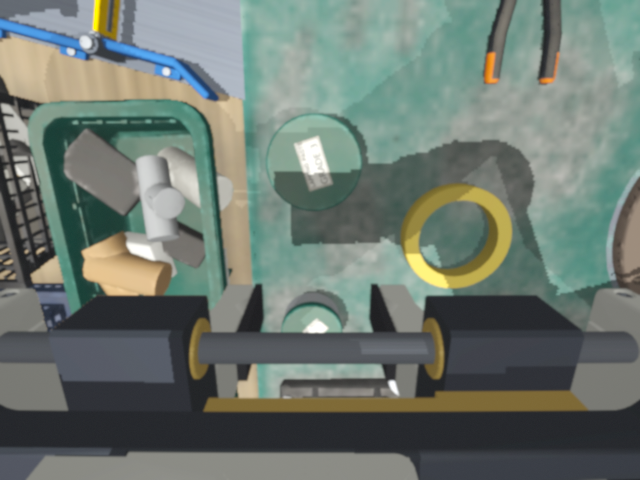

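```bash
sed -i 's/dy=g\[3\]-yaw /dy=(g[3]-yaw) if g[3]<-190 else ((g[3]-yaw+180)%360-180); g=(*g[:3],yaw+dy) /' h.py
python3 - <<'E'
import cv2
a=cv2.imread('pics/scene0.png')[230:300,270:370]; b=cv2.imread('pics/w3.png')[120:230,130:270]
import numpy as np
a=cv2.resize(a,(800,560),interpolation=cv2.INTER_CUBIC)
cv2.imwrite('pics/z1.png',a)
cv2.imwrite('pics/z2.png',cv2.resize(b,None,fx=5,fy=5,interpolation=cv2.INTER_CUBIC))
E
```

```text
(no output)
```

View pics/z1.png

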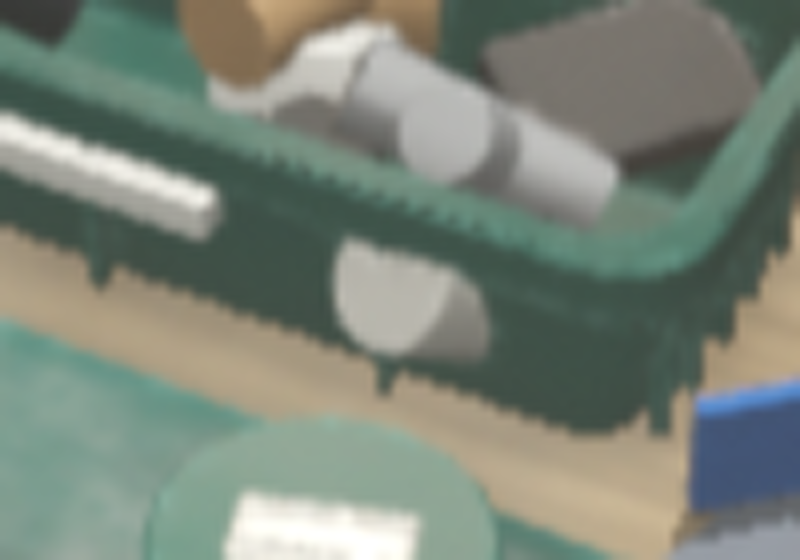

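View pics/z2.png

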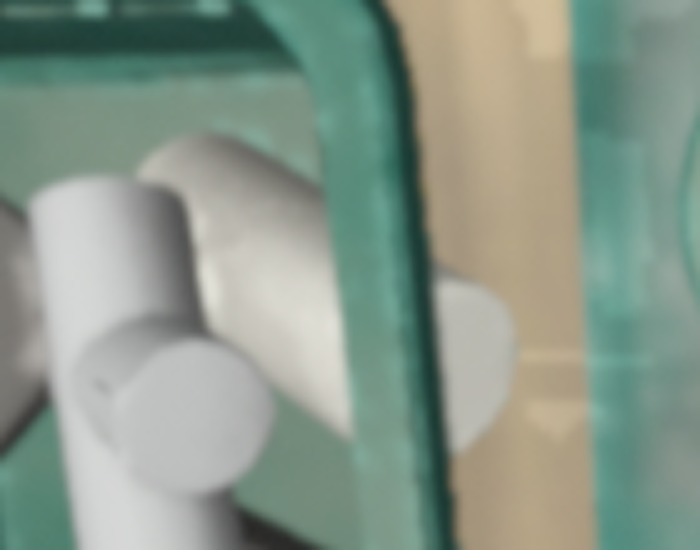

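Run:
```python
from h import *
import pickle
A=pickle.load(open('scene0.pkl','rb'));W=pickle.load(open('w3.pkl','rb'))
print(tri(A,(325.6,247.1),W,(168.6,203.4)))
print('front rim',onplane(W,(130+430/5,120+300/5),.076), 'small tin',onplane(W,(313,318),.033))
plan([(.4155,-.008,.042,180)],jaw=.4,dmax=.03)
```

```text
(array([ 0.53150229, -0.03131921,  0.05668525]), np.float64(0.001557866071563938))
front rim [ 0.48630255 -0.05205123  0.076     ] small tin [0.41583153 0.08589021 0.033     ]
[[0.4,0.0,0.026,0.0,0.0],[0.4,0.0,0.026,0.0,0.0],[0.4,0.0,0.026,0.0,0.0],[0.4,-0.001,0.025,0.0,0.1],[0.4,0.0,0.026,0.0,0.0],[0.4,-0.001,0.025,0.001,0.1]]
end [ 0.4159 -0.0083  0.0424] -180.04 6
```

Call:
{"op": "jog_arm", "data": {
  "steps": [
    [0.4,-0.001,0.026,0,0],
    [0.4,-0.001,0.026,0,0],
    [0.4,0,0.026,0,0],
    [0.4,0,0.026,0,0],
    [0.4,0,0.026,0,0],
    [0.4,0,0.024,0,0],
    [0.4,0,0,0,0],
    [0.4,0,0,0,0]
  ]
}}

```text
time_s: 10.58
tcp_pos: [0.4156, -0.0083, 0.0421]
eef_rot: [-89.9, -0.2, -179.9]
contact_force: [0.0, 0.5, -0.9]
gripper_width: 0.0529
```

Run:
```python
from h import *
import pickle
s=r.get_state();print(s['time_s'],s['tcp_pos'],s['eef_rot'],s['contact_force'],s['joints'].round(1),s['gripper_width'])
c=wcam(snap('wrist','w4.png'),s);pickle.dump(c,open('w4.pkl','wb'))
```

```text
10.5833 [ 0.4156251  -0.00832464  0.04205787] [-8.99012314e+01 -1.79611722e-01 -1.79917868e+02] [ 0.04555914  0.49135905 -0.94066347] [ 26.3  11.1 -45.7   0.  -33.4 -26.3] 0.052876242731060195
```

View pics/w4.png

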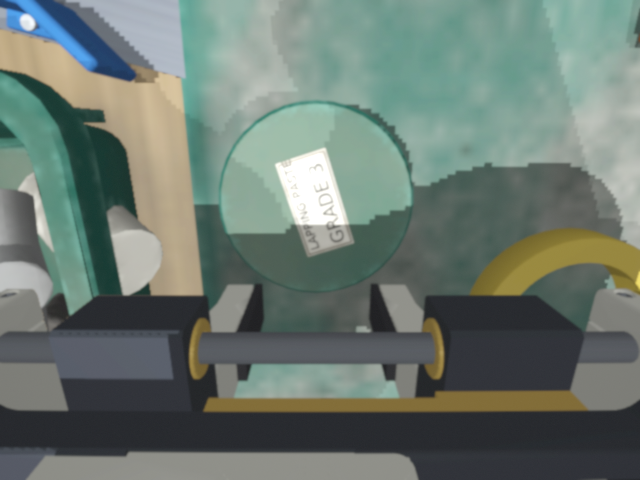

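Call:
{"op": "jog_arm", "data": {
  "steps": [
    [0.6,0,0.002,0,0],
    [0.6,0,0,0,0],
    [0.6,0,0,0,0],
    [0.6,0,0,0.003,0],
    [0.6,0,0,0.005,0],
    [0.6,-0.001,0,0.006,0],
    [0.6,-0.002,0,0.007,0],
    [0.6,-0.002,0,0.008,0],
    [0.6,-0.002,0,0.008,0],
    [0.6,-0.002,0,0.008,0],
    [0.6,0,0,0,0]
  ]
}}

```text
time_s: 11.55
tcp_pos: [0.4255, -0.0538, 0.0404]
eef_rot: [-90.0, -0.0, -179.9]
contact_force: [0.7, -0.1, -0.7]
gripper_width: 0.035
```

Run:
```python
from h import *
import pickle
s=r.get_state();print(s['time_s'],s['tcp_pos'],s['eef_rot'],s['contact_force'],s['gripper_width'])
c=wcam(snap('wrist','w5.png'),s);pickle.dump(c,open('w5.pkl','wb'))
```

```text
11.55 [ 0.42553447 -0.05378126  0.04042235] [-8.99810361e+01 -2.46436414e-02 -1.79889541e+02] [ 0.66424678 -0.12127307 -0.69711075] 0.03499652579752637
```

View pics/w5.png

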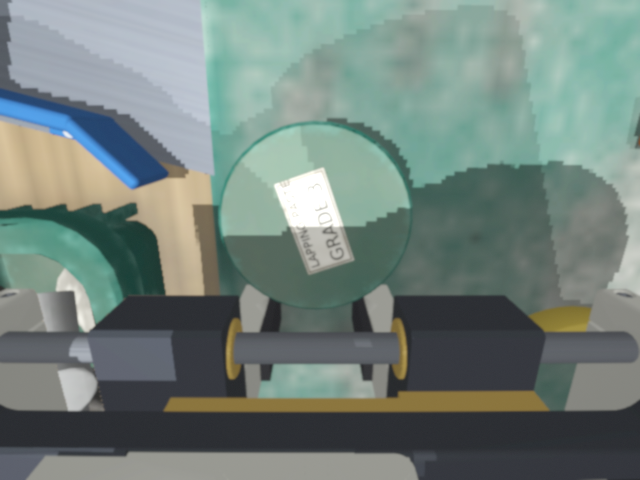

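Call:
{"op": "jog_arm", "data": {
  "steps": [
    [0.6,-0.002,0,0.008,0],
    [0.6,-0.002,0,0.008,0],
    [0.6,-0.002,0,0.009,0],
    [0.6,-0.002,0,0.009,0],
    [0.6,-0.002,0,0.009,0],
    [0.6,-0.002,0,0.009,0],
    [0.6,-0.002,0,0.008,0],
    [0.6,-0.002,0,0.006,0],
    [0.6,0,0,0,0],
    [0.6,0,0,0,0]
  ]
}}

```text
time_s: 12.43
tcp_pos: [0.4416, -0.1188, 0.0405]
eef_rot: [-90.0, -0.0, -179.9]
contact_force: [0.5, 0.2, -0.2]
gripper_width: 0.0351
```

Run:
```python
from h import *
import pickle
s=r.get_state();print(s['time_s'],s['tcp_pos'],s['eef_rot'],s['contact_force'],s['gripper_width'])
c=wcam(snap('wrist','w6.png'),s);pickle.dump(c,open('w6.pkl','wb'))
```

```text
12.4333 [ 0.44164106 -0.1187653   0.0405116 ] [-8.99958691e+01 -3.46000226e-04 -1.79881030e+02] [ 0.47413056  0.15401374 -0.2226114 ] 0.03505089036397092
```

View pics/w6.png

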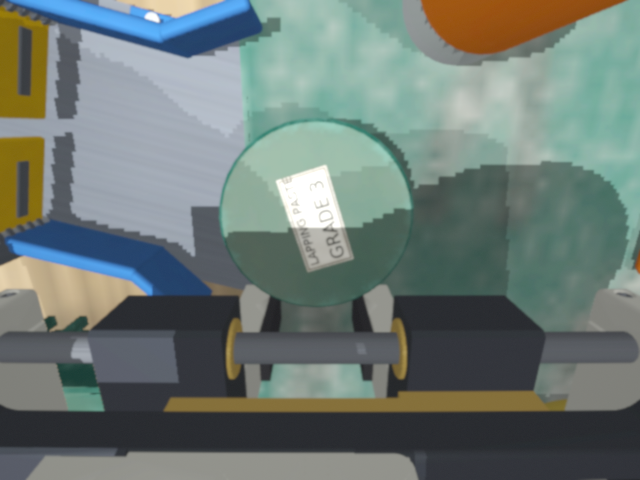

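Run:
```python
from h import *
import pickle
W=pickle.load(open('w6.pkl','rb'))
t=onplane(W,(316,211.5),.042); print(t)
for n,o in [('est',(.5685,-.200))]:
    d=t[:2]-o; print(d@[.968,-.25],d@[.25,.968])
print('gate mid floor-ish .036', onplane(W,(46,128),.034),'tipR',onplane(W,(255,3),.034),'tipL',onplane(W,(208,290),.034), 'elbowR',onplane(W,(165,50),.034),'elbowL',onplane(W,(137,258),.034))
```

```text
[ 0.44166786 -0.16869391  0.042     ]
-0.13060003603655462 -0.001403735682032933
gate mid floor-ish .036 [ 0.54791008 -0.20037348  0.034     ] tipR [ 0.46349581 -0.24279485  0.034     ] tipL [ 0.49021957 -0.13063031  0.034     ] elbowR [ 0.49744129 -0.2277478   0.034     ] elbowL [ 0.5199985  -0.14592821  0.034     ]
```

Run:
```python
from h import *
import pickle
A=pickle.load(open('scene0.pkl','rb'))
p=np.array([.5163,-.3387,.2641]);a=np.radians(75.5)
cam=p+np.array([-np.sin(a),np.cos(a),0])*.082+[0,0,.138]
q=proj(A,[cam,p+[0,0,.047],p]); print(q)
im=cv2.imread('pics/s5.png')
for u in q: cv2.circle(im,tuple(int(v) for v in u),3,(255,0,255),-1)
cv2.imwrite('pics/z3.png',cv2.resize(im[0:270,400:640],None,fx=2.5,fy=2.2))
```

```text
[[520.54066459 141.75011892]
 [528.88410587 181.07643911]
 [519.19099328 209.49498308]]
```

View pics/z3.png

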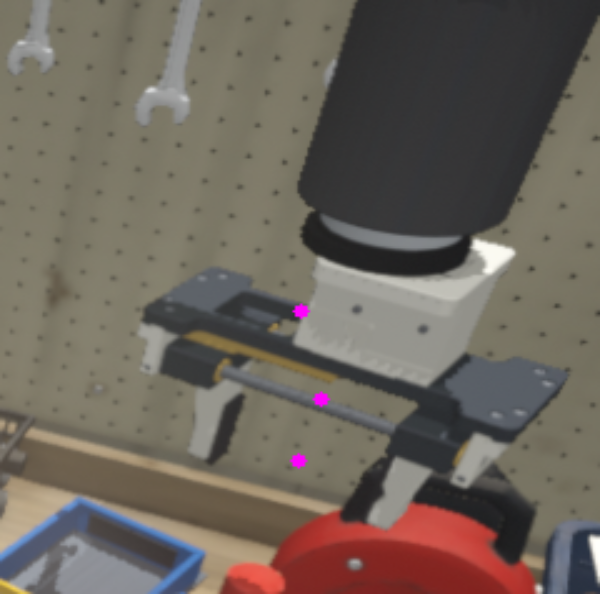

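Run:
```python
from h import *
plan([(.4416,-.108,.0405,-179.9),(.4416,-.108,.11,-179.9),(.374,-.151,.11,165.5),(.374,-.151,.042,165.5)],jaw=1,dmax=.028)
```

```text
[[1,0.0,0.0,-0.011,0.0],[1,0.0,-0.023,0.0,0.0],[1,0.0,-0.023,0.0,0.0],[1,0.0,-0.023,0.0,0.0],[1,0.023,0.0,0.014,4.9],[1,0.021,0.0,0.017,4.9],[1,0.02,0.0,0.018,4.8],[1,0.0,0.023,0.0,0.0],[1,0.0,0.022,0.0,0.0],[1,0.0,0.023,0.0,0.0]]
end [ 0.3735 -0.1512  0.0415] -194.45 10
```

Call:
{"op": "jog_arm", "data": {
  "steps": [
    [0.6,0,0,-0.011,0],
    [0.6,0,0,0,0],
    [0.6,0,-0.023,0,0],
    [0.6,0,-0.023,0,0],
    [1,0,-0.023,0,0],
    [1,0.023,0,0.014,4.9],
    [1,0.021,0,0.017,4.9],
    [1,0.02,0,0.018,4.8],
    [1,0,0,0,0],
    [1,0,0,0,0]
  ],
  "squeeze": 5
}}

```text
time_s: 13.32
tcp_pos: [0.3725, -0.1514, 0.1099]
eef_rot: [-90.0, 0.0, 165.6]
contact_force: [0.4, 0.0, -0.5]
gripper_width: 0.0024
```

Run:
```python
from h import *
import pickle
s=r.get_state();print(s['time_s'],s['tcp_pos'],s['eef_rot'],s['contact_force'],s['gripper_width'],s['joints'].round(1))
c=wcam(snap('wrist','w7.png'),s);pickle.dump(c,open('w7.pkl','wb')); snap('scene','s7.png')
print(proj(c,[[.4417,-.1687,.042]]))
```

```text
13.3167 [ 0.37253932 -0.15136246  0.10986543] [-9.00151643e+01  3.68551503e-02  1.65555664e+02] [ 0.39953987  0.02558963 -0.53761806] 0.0024005407334482627 [  6.4   2.7 -42.8  -0.  -44.4 -20.8]
[[201.94105285 265.20796075]]
```

View pics/w7.png

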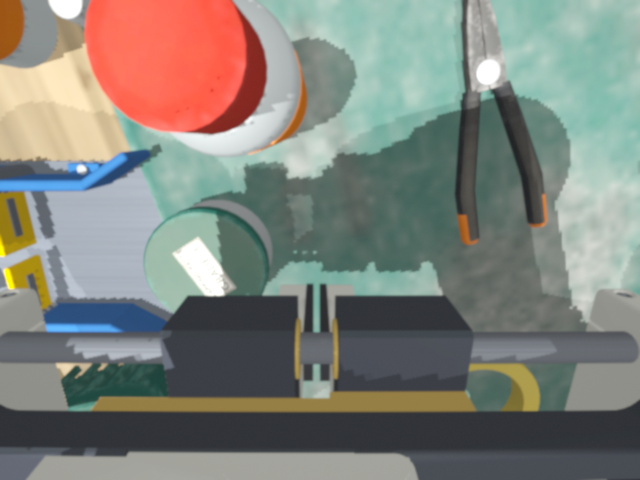

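View pics/s7.png

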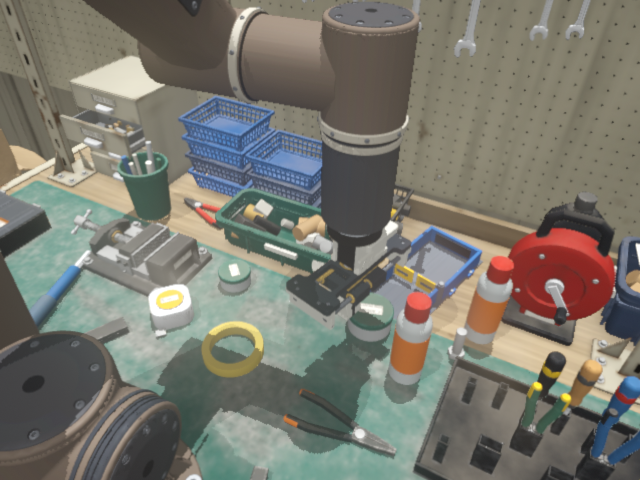

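Call:
{"op": "jog_arm", "data": {
  "steps": [
    [1,0,0.023,0,0],
    [1,0,0.023,0,0],
    [1,0,0.022,0,0],
    [1,0,0,0,0],
    [1,-0.005,0,0,0],
    [1,-0.006,0,0,0],
    [1,-0.006,0,0,0],
    [1,-0.006,0,0,0],
    [1,-0.006,0,0,0],
    [1,-0.006,0,0,0],
    [1,0,0,0,0]
  ]
}}

```text
time_s: 14.33
tcp_pos: [0.409, -0.16, 0.042]
eef_rot: [-90.0, 0.1, 165.6]
contact_force: [0.0, 0.1, -0.4]
gripper_width: 0.0006
```

```bash
cat >> h.py <<'E'
def look(n):
    s=r.get_state(); d=s['tcp_pos'][:2]-np.array([.5685,-.2])
    print(s['time_s'],s['tcp_pos'].round(4),s['eef_rot'].round(2),s['contact_force'].round(1),'lane tcp',round(d@[.968,-.25],4),round(d@[.25,.968],4))
    import pickle
    c=wcam(snap('wrist',n+'.png'),s);pickle.dump(c,open(n+'.pkl','wb')); return c
E
python3 - <<'E'
from h import *
look('w8')
E
```

```text
14.3333 [ 0.409 -0.16   0.042] [-9.0010e+01  9.0000e-02  1.6558e+02] [ 0.   0.1 -0.4] lane tcp -0.1643 -0.0011
```

View pics/w8.png

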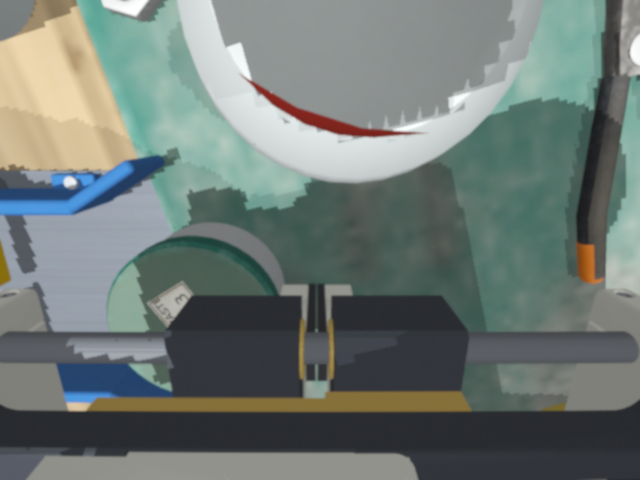

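```bash
cat >> h.py <<'E'
def lane2w(x,y,z): 
    return np.array([.5685+.968*x+.25*y,-.2-.25*x+.968*y,z])
E
python3 - <<'E'
from h import *
import pickle
W=pickle.load(open('w8.pkl','rb')); im=cv2.imread('pics/w8.png')
for cx,col in [(-.1037,(0,0,255))]:
  for cy,c2 in [(-.001,(0,0,255)),(.01,(255,0,0)),(-.01,(0,255,255))]:
    pts=[lane2w(cx+.0395*np.cos(t),cy+.0395*np.sin(t),.042) for t in np.linspace(0,2*np.pi,60)]
    cv2.polylines(im,[proj(W,pts).astype(int)],True,c2,1)
cv2.imwrite('pics/z4.png',im[150:450,:400])
E
```

```text
(no output)
```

View pics/z4.png

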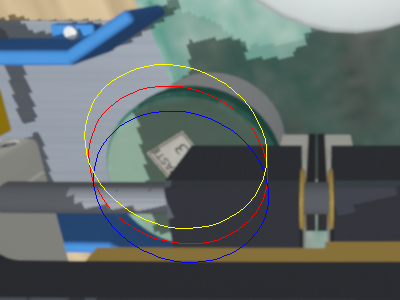

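Call:
{"op": "jog_arm", "data": {
  "steps": [
    [1,-0.004,0,0,0],
    [1,-0.006,0,0,0],
    [1,-0.007,0,0,0],
    [1,-0.007,0,0,0],
    [1,-0.007,0,0,0],
    [1,-0.007,0,0,0],
    [1,-0.007,0,0,0],
    [1,-0.007,0,0,0],
    [1,-0.006,0,0,0],
    [1,0,0,0,0]
  ]
}}

```text
time_s: 15.22
tcp_pos: [0.4654, -0.1744, 0.0416]
eef_rot: [-90.0, 0.1, 165.6]
contact_force: [0.3, -1.2, 0.1]
gripper_width: 0.0004
```

Run:
```python
from h import *
W=look('w9'); im=cv2.imread('pics/w9.png'); snap('scene','s9.png')
s=r.get_state(); d=s['tcp_pos'][:2]-np.array([.5685,-.2]); cx=d@[.968,-.25]+.0555
for cy,c2 in [(0,(0,0,255)),(.007,(255,0,0)),(-.007,(0,255,255))]:
    pts=[lane2w(cx+.0395*np.cos(t),cy+.0395*np.sin(t),.042) for t in np.linspace(0,2*np.pi,60)]
    cv2.polylines(im,[proj(W,pts).astype(int)],True,c2,1)
cv2.imwrite('pics/z5.png',im)
cv2.imwrite('pics/z6.png',cv2.resize(cv2.imread('pics/s9.png')[200:400,300:540],None,fx=3,fy=3))
```

```text
15.2167 [ 0.4654 -0.1744  0.0416] [-9.000e+01  7.000e-02  1.656e+02] [ 0.3 -1.2  0.1] lane tcp -0.1062 -0.001
```

View pics/z5.png

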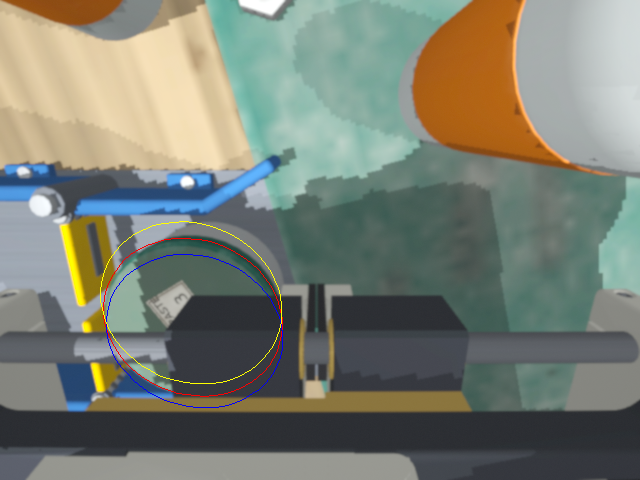

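View pics/z6.png

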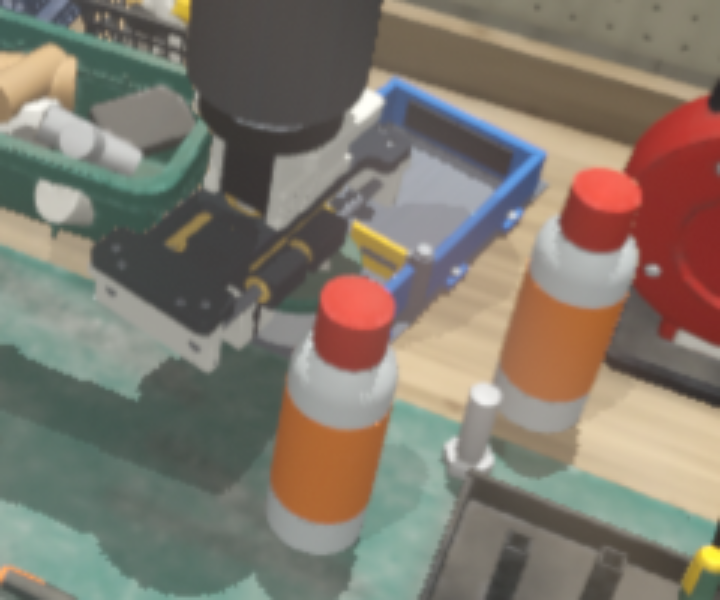

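The tin is centred in the entry, with its lid centre near (193,318) and the leaves just ahead. I'll push on through the gate.

Call:
{"op": "jog_arm", "data": {
  "steps": [
    [1,-0.005,0,0,0],
    [1,-0.007,0,0,0],
    [1,-0.007,0,0,0],
    [1,-0.007,0,0,0],
    [1,-0.007,0,0,0],
    [1,-0.007,0,0,0],
    [1,-0.007,0,0,0],
    [1,-0.007,0,0,0],
    [1,-0.007,0,0,0],
    [1,-0.007,0,0,0],
    [1,-0.005,0,0,0],
    [1,0,0,0,0]
  ]
}}

```text
time_s: 16.32
tcp_pos: [0.529, -0.1927, 0.0411]
eef_rot: [-89.9, -0.6, 165.5]
contact_force: [-18.2, 1.7, 16.3]
gripper_width: 0.0007
```

Run:
```python
from h import *
W=look('w10'); im=cv2.imread('pics/w10.png')
s=r.get_state(); d=s['tcp_pos'][:2]-np.array([.5685,-.2]); cx=d@[.968,-.25]+.0555
for cy,c2 in [(0,(0,0,255)),(.01,(255,0,0)),(-.01,(0,255,255))]:
    pts=[lane2w(cx+.0395*np.cos(t),cy+.0395*np.sin(t),.042) for t in np.linspace(0,2*np.pi,60)]
    cv2.polylines(im,[proj(W,pts).astype(int)],True,c2,1)
cv2.imwrite('pics/z7.png',im)
```

```text
16.3167 [ 0.529  -0.1927  0.0411] [-89.88  -0.61 165.5 ] [-18.2   1.7  16.3] lane tcp -0.04 -0.0028
```

View pics/z7.png

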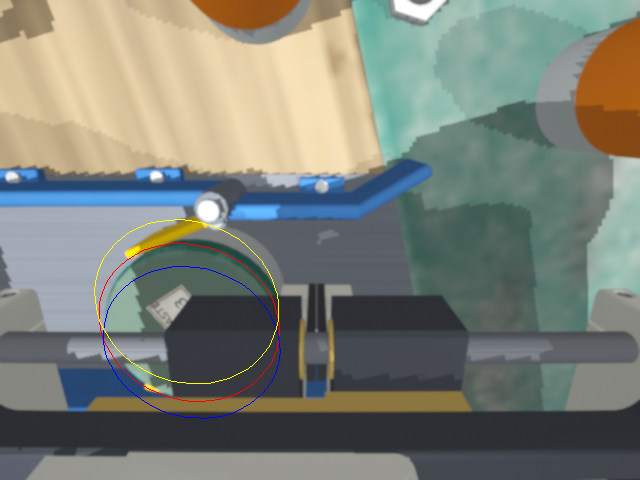

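Run:
```python
from h import *
snap('scene','s10.png'); snap('side','d10.png'); s=r.get_state(); print(s['contact_force'],s['moment'],s['tcp_pos'],s['joint_torque'])
cv2.imwrite('pics/z8.png',cv2.resize(cv2.imread('pics/s10.png')[180:380,330:530],None,fx=4,fy=3))
cv2.imwrite('pics/z9.png',cv2.resize(cv2.imread('pics/d10.png')[100:300,220:420],None,fx=4,fy=3))
```

```text
[-17.8263396    1.46128213  15.70562104] [ 7.83005572e-01  6.08774800e+00 -2.26317684e-03] [ 0.52900943 -0.19271516  0.04104381] [ 2.44598106e+00 -4.64506602e+01  2.79934001e+01  5.86288601e+00
  6.15312159e+00 -2.29363778e-02]
```

View pics/z8.png

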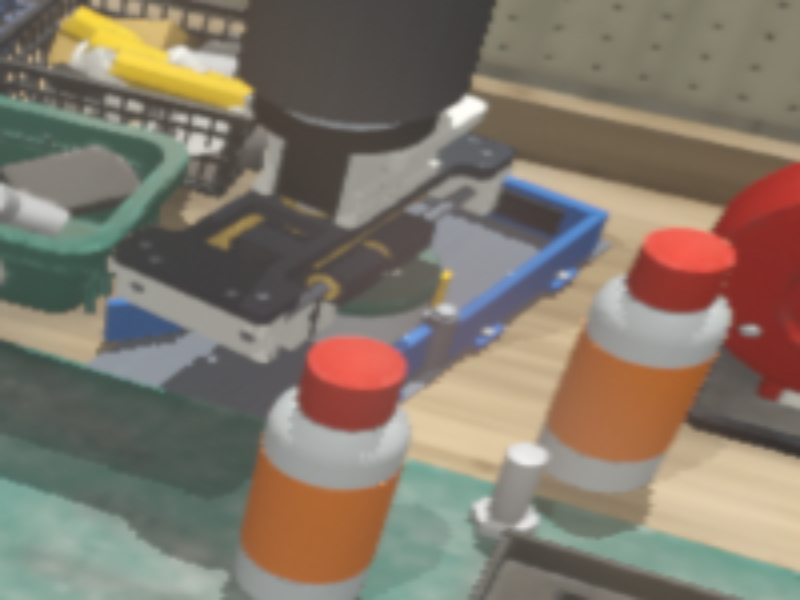

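View pics/z9.png

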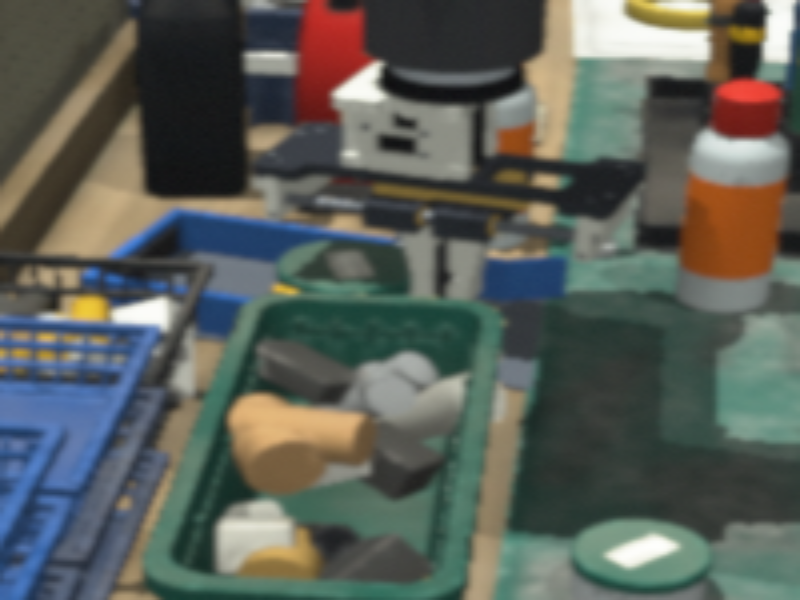

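Run:
```python
from h import *
import pickle
W=pickle.load(open('w10.pkl','rb'))
L=lambda p:(round((p[0]-.5685)*.968-(p[1]+.2)*.25,4),round((p[0]-.5685)*.25+(p[1]+.2)*.968,4))
for n,p,z in [('hingeR',(210,208),.042),('leafR hinge end',(205,226),.036),('leafRtip',(130,252),.036),('leafLtip',(148,388),.036)]: print(n,L(onplane(W,p,z)))
im=cv2.imread('pics/w10.png'); cv2.imwrite('pics/z10.png',cv2.resize(im[190:420,60:330],None,fx=2.9,fy=2.6,interpolation=cv2.INTER_CUBIC))
```

```text
hingeR (np.float64(0.0017), np.float64(-0.0542))
leafR hinge end (np.float64(0.0062), np.float64(-0.0452))
leafRtip (np.float64(0.0395), np.float64(-0.0338))
leafLtip (np.float64(0.042), np.float64(0.0367))
```

View pics/z10.png

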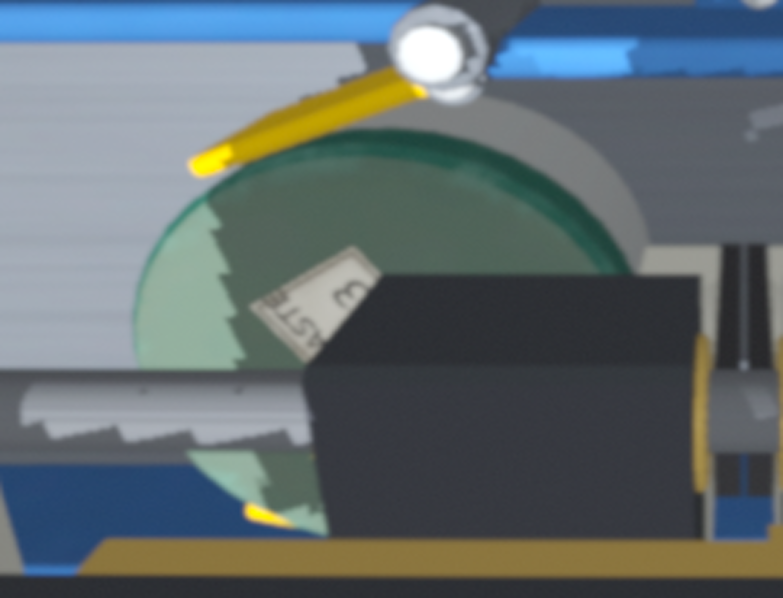

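The tool has stalled: 18 N back and 16 N up. The picture shows both leaves symmetrically open, with nothing visibly caught. I'll ease off and read the force.

Call:
{"op": "jog_arm", "data": {
  "steps": [
    [1,0.004,0,0,0],
    [1,0.004,0,0,0],
    [1,0,0,0,0]
  ]
}}

```text
time_s: 16.72
tcp_pos: [0.527, -0.1904, 0.0417]
eef_rot: [-90.0, 0.1, 165.6]
contact_force: [0.5, -0.3, 0.6]
gripper_width: 0.0003
```

Run:
```python
from h import *
W=look('w11'); print(r.get_state()['moment'], r.get_state()['joints'].round(1))
cv2.imwrite('pics/z11.png',cv2.resize(cv2.imread('pics/w11.png')[190:420,60:330],None,fx=2.9,fy=2.6,interpolation=cv2.INTER_CUBIC))
```

```text
16.7167 [ 0.527  -0.1904  0.0417] [-9.0010e+01  6.0000e-02  1.6558e+02] [ 0.5 -0.3  0.6] lane tcp -0.0426 -0.0011
[ 0.13709834 -0.07953855  0.03042425] [  0.2  22.3 -27.7   0.  -40.  -14.6]
```

View pics/z11.png

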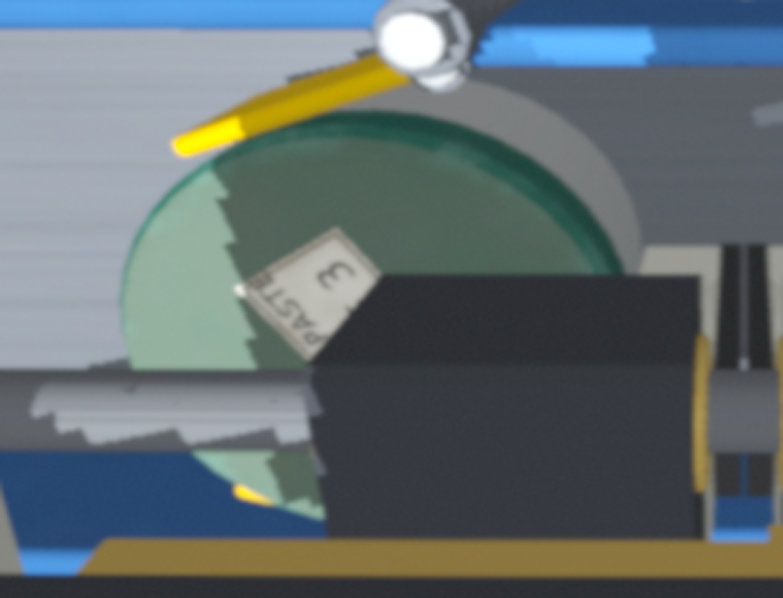

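Run:
```python
from h import *
import pickle
L=lambda p:(round((p[0]-.5685)*.968-(p[1]+.2)*.25,4),round((p[0]-.5685)*.25+(p[1]+.2)*.968,4))
for n,pts in [('w9',[(105,300)]),('w10',[(60+133/2.9,190+320/2.6)]),('w11',[(60+121/2.9,190+300/2.6)])]:
    W=pickle.load(open(n+'.pkl','rb'))
    for p in pts: print(n,L(onplane(W,p,.040)))
W=pickle.load(open('w11.pkl','rb')); im=cv2.imread('pics/w11.png')
for cx in (.005,.010,.015):
    pts=[lane2w(cx+.0395*np.cos(t),0+.0395*np.sin(t),.042) for t in np.linspace(0,2*np.pi,90)]
    cv2.polylines(im,[proj(W,pts).astype(int)],True,(0,int(cx*17000)%255,255),1)
for y in (-.0525,-.0465): 
    cv2.polylines(im,[proj(W,[lane2w(-.06,y,.034),lane2w(.13,y,.034)]).astype(int)],False,(255,0,255),1)
cv2.imwrite('pics/z12.png',cv2.resize(im[190:420,60:330],None,fx=2.9,fy=2.6,interpolation=cv2.INTER_CUBIC))
```

```text
w9 (np.float64(-0.0134), np.float64(-0.0103))
w10 (np.float64(0.0525), np.float64(-0.0067))
w11 (np.float64(0.0522), np.float64(-0.0077))
```

View pics/z12.png

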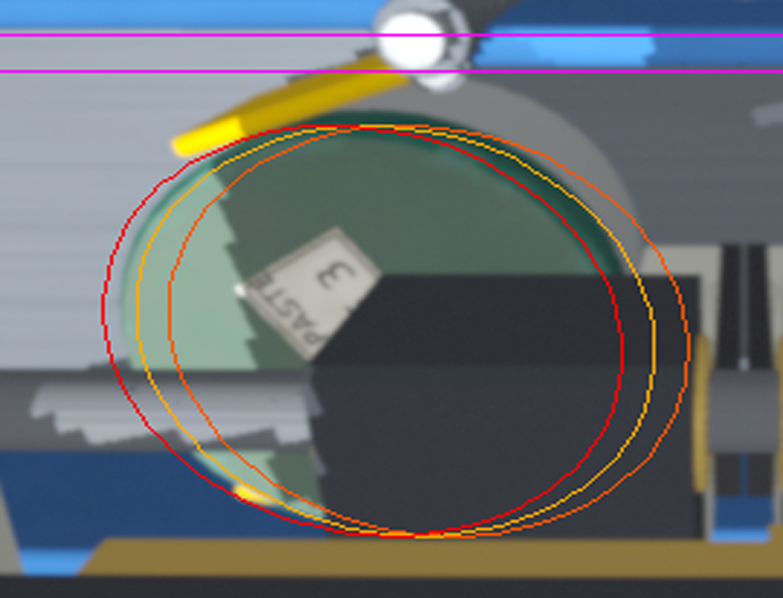

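Run:
```python
from h import *
import pickle
L=lambda p:(round((p[0]-.5685)*.968-(p[1]+.2)*.25,4),round((p[0]-.5685)*.25+(p[1]+.2)*.968,4))
W=pickle.load(open('w1.pkl','rb'))
for n,p in [('basket near corner',(372,238)),('protrusion',(362,262)),('far',(388,328))]:
    for z in (.04,.09,.12): q=onplane(W,p,z); print(n,z,q.round(3),L(q))
s=r.get_state()
# J5 location: tool length from two configs
print(s['joints'],s['tcp_pos'])
im=cv2.imread('pics/w1.png')[190:340,300:500]; cv2.imwrite('pics/z13.png',cv2.resize(im,None,fx=4,fy=4,interpolation=cv2.INTER_CUBIC))
```

```text
basket near corner 0.04 [ 0.64 -0.11  0.04] (np.float64(0.0464), np.float64(0.1051))
basket near corner 0.09 [ 0.623 -0.114  0.09 ] (np.float64(0.0309), np.float64(0.0969))
basket near corner 0.12 [ 0.612 -0.116  0.12 ] (np.float64(0.0216), np.float64(0.0919))
protrusion 0.04 [ 0.67 -0.13  0.04] (np.float64(0.081), np.float64(0.0928))
protrusion 0.09 [ 0.65  -0.132  0.09 ] (np.float64(0.0618), np.float64(0.0859))
protrusion 0.12 [ 0.638 -0.133  0.12 ] (np.float64(0.0502), np.float64(0.0818))
far 0.04 [ 0.782 -0.116  0.04 ] (np.float64(0.1851), np.float64(0.1348))
far 0.09 [ 0.749 -0.119  0.09 ] (np.float64(0.1545), np.float64(0.1233))
far 0.12 [ 0.729 -0.121  0.12 ] (np.float64(0.1361), np.float64(0.1164))
[ 1.57475806e-01  2.22606935e+01 -2.76665392e+01  1.08242754e-02
 -3.99925745e+01 -1.45735563e+01] [ 0.5274016  -0.19039476  0.04178587]
```

View pics/z13.png

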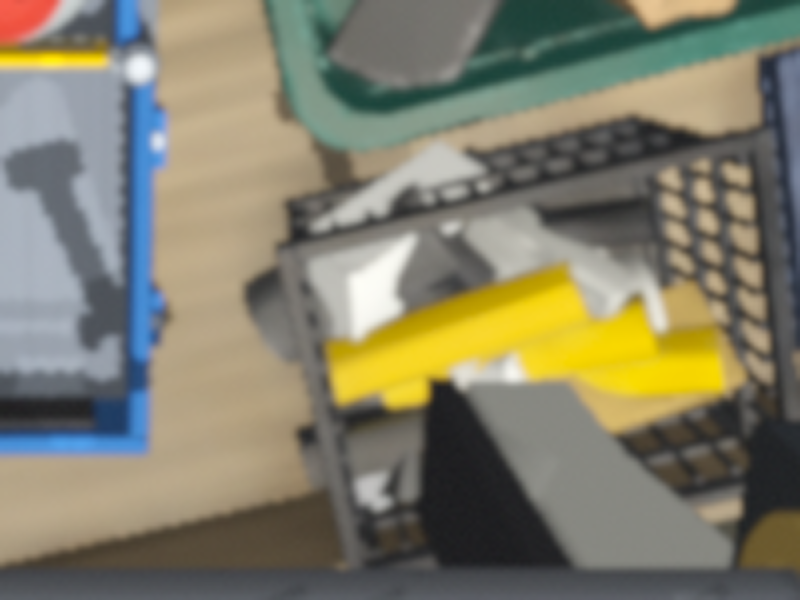

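Back at zero force, and the tin stayed put. The stall force was mostly downforce: the arm's give pressed the tin onto the floor through friction. I'll push again slowly with a slight upward bias and watch the force.

Call:
{"op": "jog_arm", "data": {
  "steps": [
    [1,-0.003,0,0,0],
    [1,-0.003,-0.001,0,0],
    [1,-0.003,-0.001,0,0],
    [1,0,0,0,0]
  ]
}}

```text
time_s: 17.1
tcp_pos: [0.5331, -0.1925, 0.0425]
eef_rot: [-90.0, -0.3, 165.5]
contact_force: [-6.3, 1.1, 0.1]
gripper_width: 0.0003
```

Call:
{"op": "jog_arm", "data": {
  "steps": [
    [1,-0.004,-0.001,0,0],
    [1,-0.004,0,0,0],
    [1,-0.004,0,0,0],
    [1,-0.004,0,0,0],
    [1,0,0,0,0]
  ]
}}

```text
time_s: 17.52
tcp_pos: [0.5498, -0.1966, 0.0436]
eef_rot: [-90.0, -0.2, 165.6]
contact_force: [-4.1, 0.3, -1.4]
gripper_width: 0.0004
```

Call:
{"op": "jog_arm", "data": {
  "steps": [
    [1,-0.005,0,0,0],
    [1,-0.005,0,0,0],
    [1,-0.005,0,0,0],
    [1,-0.005,0,0,0],
    [1,-0.005,0,0,0],
    [1,-0.005,0,0,0],
    [1,0,0,0,0]
  ]
}}

```text
time_s: 18.1
tcp_pos: [0.5821, -0.2044, 0.045]
eef_rot: [-90.0, 0.2, 165.6]
contact_force: [0.4, 0.3, 0.1]
gripper_width: 0.0007
```

Run:
```python
from h import *
W=look('w12')
```

```text
18.1 [ 0.5821 -0.2044  0.045 ] [-9.0010e+01  1.6000e-01  1.6561e+02] [0.4 0.3 0.1] lane tcp 0.0142 -0.0008
```

View pics/w12.png

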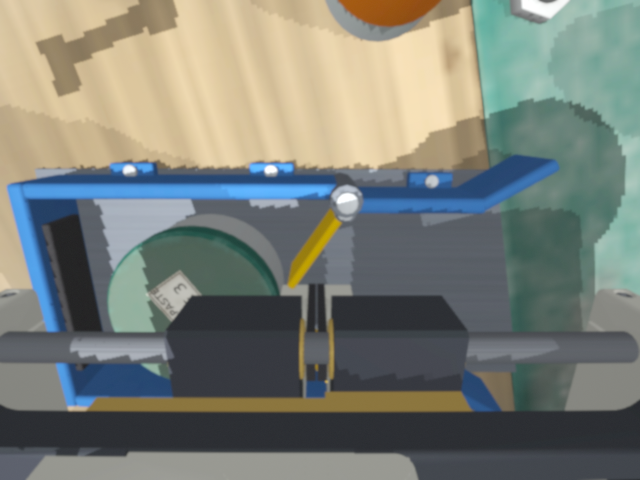

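The tin is through the gate at (193,305), with the right leaf resting on the finger. There are about 28 mm left to the stop.

Call:
{"op": "jog_arm", "data": {
  "steps": [
    [1,-0.005,0,0,0],
    [1,-0.005,0,0,0],
    [1,-0.005,0,0,0],
    [1,-0.004,0,0,0],
    [1,-0.003,0,0,0],
    [1,0,0,0,0]
  ]
}}

```text
time_s: 18.65
tcp_pos: [0.601, -0.2097, 0.0443]
eef_rot: [-90.0, -0.1, 165.6]
contact_force: [-3.1, -0.3, 0.6]
gripper_width: 0.0001
```

Run:
```python
from h import *
W=look('w13')
im=cv2.imread('pics/w13.png')
for cx,c in ((.085,(0,0,255)),(.09,(255,0,255)),(.095,(0,255,255))):
    pts=[lane2w(cx+.0395*np.cos(t),-.002+.0395*np.sin(t),.042) for t in np.linspace(0,2*np.pi,90)]
    cv2.polylines(im,[proj(W,pts).astype(int)],True,c,1)
cv2.imwrite('pics/z14.png',im)
```

```text
18.65 [ 0.601  -0.2097  0.0443] [-8.9990e+01 -6.0000e-02  1.6557e+02] [-3.1 -0.3  0.6] lane tcp 0.0339 -0.0012
```

View pics/z14.png

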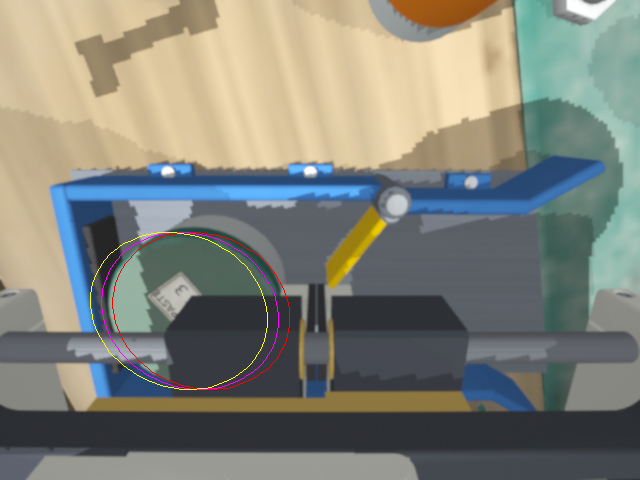

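Call:
{"op": "jog_arm", "data": {
  "steps": [
    [1,-0.003,0,0,0],
    [1,-0.002,0,0,0],
    [1,-0.002,0,0,0],
    [1,0,0,0,0]
  ]
}}

```text
time_s: 19.03
tcp_pos: [0.6087, -0.2113, 0.0446]
eef_rot: [-90.0, 0.1, 165.6]
contact_force: [-0.7, 0.4, 0.3]
gripper_width: 0.0006
```

Run:
```python
from h import *
W=look('w14')
im=cv2.imread('pics/w14.png')
for cx,c in ((.09,(0,0,255)),(.095,(255,0,255)),(.1,(0,255,255))):
    pts=[lane2w(cx+.0395*np.cos(t),-.002+.0395*np.sin(t),.042) for t in np.linspace(0,2*np.pi,90)]
    cv2.polylines(im,[proj(W,pts).astype(int)],True,c,1)
cv2.imwrite('pics/z15.png',im)
```

```text
19.0333 [ 0.6087 -0.2113  0.0446] [-9.0010e+01  5.0000e-02  1.6559e+02] [-0.7  0.4  0.3] lane tcp 0.0417 -0.0009
```

View pics/z15.png

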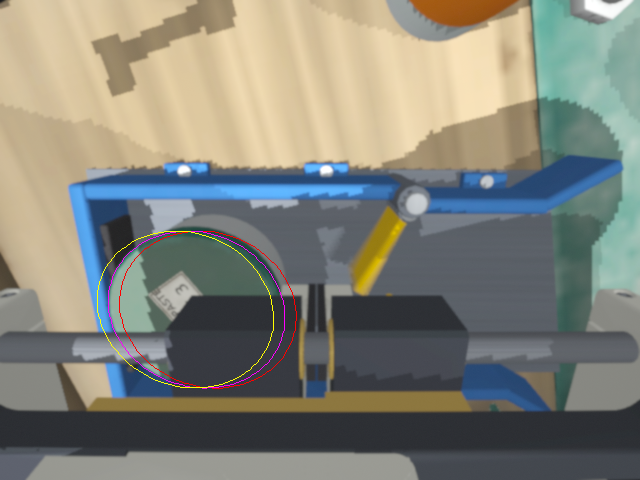

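Call:
{"op": "jog_arm", "data": {
  "steps": [
    [1,-0.002,0,0,0],
    [1,0,0,0,0],
    [1,0,0,0,0]
  ]
}}

```text
time_s: 19.33
tcp_pos: [0.6105, -0.2119, 0.0448]
eef_rot: [-90.0, 0.1, 165.6]
contact_force: [0.1, -0.5, -0.9]
gripper_width: 0.0008
```

Call:
{"op": "jog_arm", "data": {
  "steps": [
    [1,0.002,0,0,0],
    [1,0,-0.01,0,0],
    [1,0,-0.015,0,0],
    [1,0,-0.03,0,0],
    [1,0,-0.04,0,0],
    [1,0,-0.04,0,0],
    [1,0,-0.04,0,0],
    [1,0,-0.035,0,0],
    [1,0,0,0,0],
    [1,0,0,0,0]
  ]
}}

```text
time_s: 20.17
tcp_pos: [0.6091, -0.2114, 0.2589]
eef_rot: [-90.1, 0.4, 165.6]
contact_force: [-0.1, -0.1, -1.3]
gripper_width: 0.0006
```

Run:
```python
from h import *
W=look('w15'); snap('scene','s15.png')
im=cv2.imread('pics/w15.png')
for cx,c in ((.095,(255,0,255)),):
    pts=[lane2w(cx+.0395*np.cos(t),.0395*np.sin(t),.042) for t in np.linspace(0,2*np.pi,90)]
    cv2.polylines(im,[proj(W,pts).astype(int)],True,c,1)
cv2.imwrite('pics/z16.png',im)
```

```text
20.1667 [ 0.6091 -0.2114  0.2589] [-90.06   0.39 165.59] [-0.1 -0.1 -1.3] lane tcp 0.0421 -0.0009
```

View pics/z16.png

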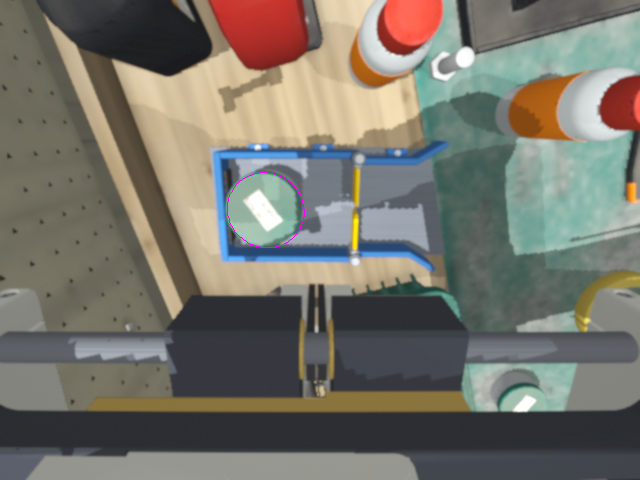

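View pics/s15.png

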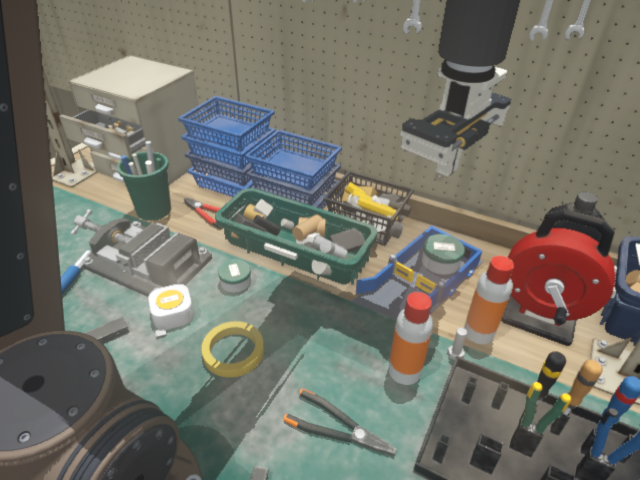

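The tin sits home at (265,210), on the overlay for lane x 0.095. Both leaves form one straight line at column 355, the can and bolt stand, and the red pliers are unmoved at (203,212). I'll hand in.

Run:
```python
from h import *
s=r.get_state(); print(s['time_s'],s['qd'].round(2)); print(r.close_job())
```

```text
20.2667 [ 0.02  1.4  -1.08 -0.11  0.23 -0.01]
the job is handed in; nothing more can be done
None
```

I picked the spray can out of the lane and stood it upright on the bare wood at about (0.514, -0.337). Then I slid the paste tin to the lane, through the gate and home to the end stop. I handed the job in at 20.3 s of the 64 s; it reports no verdict.

**Last checks:**
- **Tin:** it lies flat on the drawn outline for lane x of about 0.095 m, within a few millimetres of the centre line.
- **Gate:** both leaves look shut, in one straight line.
- **Bystanders:** the can and the bolt are standing, and the red pliers and the look-alike can look where they were.
- **Robot:** the gripper is clear above the lane, touching nothing.

**What went wrong or disagreed:**
- **Stall in the gate:** with the tin in the gate the push stalled at 18 N back and 16 N up. I backed off and pushed again slowly with a slight upward bias, which took it through at about 6 N.
- **End stop:** I felt no force rise there, so the home position rests on the camera images alone.
- **Position estimates:** in the first pictures the scene and side cameras disagreed by up to about 2 cm on the can and less on the tin. I used the wrist camera's positions instead.

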